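# Tip brass bars out of a press-to-tip tray into the pickle pan

### The arm

A 6-joint arm with a two-finger parallel gripper is mounted at the origin on the work surface; the furniture and walls round the work are solid. World frame = base frame: x ahead of the robot, y to its left, z up, the work surface at z = 0. Lengths are in m, angles in rad, forces in N, time in s.
With the tool pointing down it reaches from about 0.275 to 0.975 m from the base axis. Payload 8.4 kg.
Tool frame: the origin (TCP) lies between the finger pads; the fingertips stand 14 mm ahead of it and the grasp point (between the pads) lies 5 mm behind it; z points along the fingers, y is the line along which they close (so a half turn about z gives the same grasp; the last joint's range is limited). The gripper opens to 92 mm and grips with 3 to 60 N. Pads are 20 mm wide; open, the fingers measure 128 mm over their backs; the gripper's body (75 mm by 189 mm) begins 69 mm behind the grasp point.
Start: joints at [1.312, 0.353, 1.633, -0, 1.155, -0.002], TCP at [0.159, 0.605, 0.229] pointing down, gripper open.
Joint ranges: [-2.63, 2.63], [-0.92, 2.1], [0.06, 2.66], [-1.3, 4.44], [0, 2.69], [-3.02, 3.02]. Speed limits (rad/s): [2.22, 2.22, 2.79, 3.14, 3.14, 3.14].

### API

Orientations are given as a 3x3 rotation matrix whose columns are the frame's x, y, z axes.
In Python, from cell import arm gives the robot as it stands.
- The arm moves only by the tool arm_command, never from a script. Its arguments are lists of equal length, an entry for each row: "dp": the shift along the tool's x, y, z in mm, a list of three; "turn": the turn about the tool's z in rad; "gripper": the closure, from 0 (fully open) to 1 (shut). A call has exactly 10 rows; each row shifts and turns the commanded pose from where the row before left it, along the tool's axes as they then stand; what a row does not reach is not made up. A row lasts 1/10 s, in which the tool goes at most 50 mm and 8.59 degrees, less where a joint would pass 70% of its speed; a pose out of reach is approached as far as the arm can. A call with a gripper value outside its range is refused whole. The fingers move at their own pace and stop on an object; the grip force is fixed at half the most. Time passes only in rows, so rows that do not move let the fingers close, or fill a call up. It gives the time, the measured TCP pose, the force, the opening and the grip force at its end, in the units of the state.
- arm.sense(): the state, without advancing time (a new reading comes with each control period).
- arm.get_image(name): name is "scene" or "top" or "wrist"; returns the picture (480x640x3 uint8, red, green, blue); there is no depth.
- arm.camera_model(name): a dict with "fx", "fy", "cx", "cy" (pixels), "R" (3x3) and "t" (3): a world point X has camera coordinates R X + t; the wrist camera has in their place "mount" (4x4, takes a point from camera to tool coordinates, whose origin is the TCP and whose axes are the flange's). Camera axes: x right, y down, z forward; pixel columns grow to the right and rows downward; lengths in m; the calibration is good to about 2 mm. A picture is of the moment at which its call begins: read the wrist's pose just before it. camera_model takes no time and is no camera call.
- arm.job_done(): hands the job in; it is judged then, once.
Trained networks look in the newest picture that a camera, given by its name, has taken for a name from the list of things; names that differ only in an ending like _2 or _b are one class to them, and where a whole thing is asked for, a point or a joint stands for the part that bears it (a point fixed in the world has none). Each returns a list of dicts, best first, with "p" (0 to 1); they miss things now and then, are a little off and sometimes report something else, mostly with a low value. They report only what shows in the picture. A call takes as long as a camera call. They do not tell look-alikes from the thing itself.
- arm.recognise(name, camera): "centre" ([x, y, z] in m, in world coordinates, good to about 4 mm: the middle of the surface that is visible of it).
- arm.regions_of(name, camera): "pixels" (480x640 bool, what is visible of it).
The state is a dict: "time_s": time; "joint_positions": joint angles; "joint_vel": joint speeds; "tau": joint torques, N m; "eef_pos": TCP position; "eef_rot": TCP orientation; "contact_force": force on the tool from outside, world axes, zero at the start; "wrist_torque": the same for the moment, N m; "grip_width": finger opening in m; "grasp_force": force on a finger pad.
Only numpy, scipy, OpenCV 4.12 (cv2) and the standard library are available. Lean on these libraries where they do the work, as an engineer would, in place of code of your own. Each camera call takes 0.05 s, during which the arm holds its last target. There are 200 camera calls.

### The job

Slide the small steel pan along the steel plate, without lifting it, from the ring onto the middle of the square mark. There put every brass bar from the tray into the pan (the bars lie flush in their pockets: press a bar down at the notched end of its pocket and it tips and stays tilted, other end up, ready to be picked). Then slide the loaded pan, again without lifting it, onto the middle of the dark disc, and leave the crucible, the blue cup and the round tin alone.

Things in the scene. Friction and masses are not known exactly. Their poses are not given: they have to be found in the camera images.
- tray: fixed wooden tray, 64 x 185 x 28 mm (x, y, z), origin at the centre of its underside. Pockets 1 to 4 in a row at tray y = +66, +22, -22, -66 mm, each 48 mm long (tray x), 35 mm wide. A bar sits on a seat 10 mm below the tray top that ends 2.5 mm past the pocket's centre; from there to the press end is a well 15 mm deeper. Press ends: tray +x for pockets 1, 3, tray -x for 2, 4
- bar1: brass bar, 46 x 32 x 10 mm (x, y, z), 0.12 kg; origin at the centre of its underside, z up, x along the bar. It starts in the tray pocket of the same number, flush with the tray top, with 1 mm of play at each end and 1.5 mm at each side. Three or all four of the bars are there
- bar2: brass bar, 46 x 32 x 10 mm (x, y, z), 0.12 kg; origin at the centre of its underside, z up, x along the bar. It starts in the tray pocket of the same number, flush with the tray top, with 1 mm of play at each end and 1.5 mm at each side. Three or all four of the bars are there
- bar3: brass bar, 46 x 32 x 10 mm (x, y, z), 0.12 kg; origin at the centre of its underside, z up, x along the bar. It starts in the tray pocket of the same number, flush with the tray top, with 1 mm of play at each end and 1.5 mm at each side. Three or all four of the bars are there
- bar4: brass bar, 46 x 32 x 10 mm (x, y, z), 0.12 kg; origin at the centre of its underside, z up, x along the bar. It starts in the tray pocket of the same number, flush with the tray top, with 1 mm of play at each end and 1.5 mm at each side. Three or all four of the bars are there
- press1 (a point): press point of pocket 1: middle of the pocket's press end, 24 mm from its centre, at tray-top height; axes of the tray. The end wall (8 mm thick) has a notch there, 26 mm wide, 14 mm deep, for a fingertip no wider. Fingertip pressed here to 12 mm below the tray top: the bar stays tilted 45 degrees, its other end 5 mm clear of the tray top, to be taken by its long sides. Less: it may fall back
- press2 (a point): press point of pocket 2: middle of the pocket's press end, 24 mm from its centre, at tray-top height; axes of the tray. The end wall (8 mm thick) has a notch there, 26 mm wide, 14 mm deep, for a fingertip no wider. Fingertip pressed here to 12 mm below the tray top: the bar stays tilted 45 degrees, its other end 5 mm clear of the tray top, to be taken by its long sides. Less: it may fall back
- press3 (a point): press point of pocket 3: middle of the pocket's press end, 24 mm from its centre, at tray-top height; axes of the tray. The end wall (8 mm thick) has a notch there, 26 mm wide, 14 mm deep, for a fingertip no wider. Fingertip pressed here to 12 mm below the tray top: the bar stays tilted 45 degrees, its other end 5 mm clear of the tray top, to be taken by its long sides. Less: it may fall back
- press4 (a point): press point of pocket 4: middle of the pocket's press end, 24 mm from its centre, at tray-top height; axes of the tray. The end wall (8 mm thick) has a notch there, 26 mm wide, 14 mm deep, for a fingertip no wider. Fingertip pressed here to 12 mm below the tray top: the bar stays tilted 45 degrees, its other end 5 mm clear of the tray top, to be taken by its long sides. Less: it may fall back
- slide_plate: fixed steel plate, 106 x 318 x 6 mm (x, y, z), origin at the centre of its underside; the three marks lie on its top in a row along its y, 104 mm apart, in any order
- park_mark: ring mark, 90 mm across, flat; origin at its centre on the plate's top (6 mm above the bench). The pan starts here
- load_mark: square outline mark, 96 mm wide, flat; origin at its centre on the plate's top. Where the pan is loaded
- heat_mark: solid dark disc mark, 94 mm across, flat; origin at its centre on the plate's top. Where the loaded pan must end
- pan: loose round steel pan, 0.2 to 0.33 kg, 80 mm across and 33 mm high, inside 61 mm across at the floor and about 70 mm at the rim, floor 2 mm thick, with a strap handle that runs out along the pan's -y. Origin at its underside, 17.5 mm from the bowl's centre towards the handle; z up. It starts on the plate's top with its handle roughly towards the robot
- bowl (a point): centre of the pan's inner floor, 2 mm above its underside; axes of the pan
- handle (a point): on the pan's handle, 65 mm from the bowl's centre; the strap is there 14 mm wide (pan x), 4 mm thick, its top 36 mm and its underside 32 mm above the pan's underside; free below. It reaches 11 mm further out and 12 mm further in at that height
- crucible: bystander: loose white crucible, 40 mm across, 30 mm high, origin at its underside
- wax_cup: bystander: loose blue cup, 38 mm across, 43 mm high, origin at its underside
- round_tin: bystander: loose round tin, 48 mm across, 17 mm high, origin at its underside
Things that resemble listed ones, but are neither listed nor needed, are in the scene too. What is shaped like the bar4 but brown is not meant.

How it is judged:
On the way, in this order (a step that is already met when the one before it is completed fails the run):
1. the pan stands centred on the square mark, within 12 mm (horizontal distance between bowl and load_mark below 0.012 m and linear speed of pan below 0.02 m/s), for 0.2 s.
2. every bar is in the pan while the pan is still at the square mark (within 55 mm) (horizontal distance between each of bar1, bar2, bar3, bar4 and bowl below 0.036 m and z of bar1 in the frame of bowl between -0.004 and 0.045 m and z of bar2 in the frame of bowl between -0.004 and 0.045 m and z of bar3 in the frame of bowl between -0.004 and 0.045 m and z of bar4 in the frame of bowl between -0.004 and 0.045 m and horizontal distance between bowl and load_mark below 0.055 m), for 0.2 s.
At the end, for the whole second after the job is handed in: The pan stands flat on the plate with its bowl within 12 mm of the dark disc's centre, and every bar that was there lies in it (within 36 mm of the bowl's centre, less than 45 mm above its floor); all at rest (horizontal distance between each of bar1, bar2, bar3, bar4 and bowl below 0.036 m and z of bar1 in the frame of bowl between -0.004 and 0.045 m and z of bar2 in the frame of bowl between -0.004 and 0.045 m and z of bar3 in the frame of bowl between -0.004 and 0.045 m and z of bar4 in the frame of bowl between -0.004 and 0.045 m and linear speed of each of bar1, bar2, bar3, bar4, pan below 0.02 m/s and horizontal distance between bowl and heat_mark below 0.012 m and angle between pan's own z axis and vertical below 0.1 rad and height (world z) of pan below 0.014 m); the robot touches nothing.
It fails at once if the pan is lifted more than 15 mm off the plate or tipped over (height (world z) of pan above 0.021 m or angle between pan's own z axis and vertical above 0.5 rad).
It fails at once if the crucible, the blue cup or the round tin is moved more than 30 mm (distance of any of crucible, wax_cup, round_tin from where it was at the start of the episode above 0.03 m).
Of bar1, bar2, bar3, bar4 only 3 to 4 are there at a start; the rules pass over those that are not, and their reading is None.
At some moment in a run one of pan may be knocked a few centimetres aside while the robot is not near it.
Once in a run the grip may slacken for a moment while it holds something.
It also fails if it takes over 210 s, if anything falls off the work surface, if the arm or the gripper's body presses on something with over 40 N, if the wrist force passes 120 N, or if a joint passes its speed limit or range.

## Working session

There is one attempt and no reset: what is moved stays moved. The work goes in short steps, Python scripts to look and compute and a tool call to move; the robot and the scene stay as the last step left them, time stands still between calls to the robot, and variables do not carry over. Pictures are saved under pics/ and viewed, at most 14 in all, crops included, and the job is handed in when it is done.

Besides the shell and the picture viewer there is one more tool, called after "Request:" as name(argument=value, ...) on one line, values as JSON. arm_command: Moves the arm, as the interface text tells. Its arguments: {"type":"object","properties":{"dp":{"type":"array","items":{"type":"array","items":{"type":"number"}}},"turn":{"type":"array","items":{"type":"number"}},"gripper":{"type":"array","items":{"type":"number"}}},"required":["dp","turn","gripper"]}

```bash
ls; mkdir -p pics
python3 - <<'E'
from cell import arm
import cv2,numpy as np
for n in ["scene","top"]:
    im=arm.get_image(n); cv2.imwrite(f"pics/{n}0.png",im[:,:,::-1])
s=arm.sense(); print(s["time_s"],s["eef_pos"],np.round(s["eef_rot"],3).tolist())
for n in ["tray","slide_plate","park_mark","load_mark","heat_mark","pan","bar1","handle","bowl","crucible","wax_cup","round_tin"]:
    for c in ["top","scene"]:
        r=arm.recognise(n,c)
        print(n,c,[(np.round(d["centre"],3).tolist(),round(d["p"],2)) for d in r[:6]])
E
```

```text
pics
0.1 [0.15863884 0.60408633 0.22794513] [[-0.967, 0.254, -0.0], [0.254, 0.967, -0.001], [-0.0, -0.001, -1.0]]
tray top [([0.442, -0.182, 0.031], 0.64)]
tray scene [([0.437, -0.163, 0.028], 0.62)]
slide_plate top [([0.582, -0.201, 0.007], 0.78)]
slide_plate scene [([0.576, -0.179, 0.007], 0.77), ([0.442, -0.149, 0.03], 0.72)]
park_mark top []
park_mark scene [([0.574, -0.012, 0.009], 0.46), ([0.45, -0.236, 0.03], 0.2)]
load_mark top [([0.582, -0.245, 0.004], 0.55)]
load_mark scene [([0.578, -0.239, 0.01], 0.65)]
heat_mark top [([0.588, -0.143, 0.007], 0.91)]
heat_mark scene [([0.585, -0.14, 0.005], 0.56)]
pan top [([0.6, -0.038, 0.019], 0.7)]
pan scene [([0.596, -0.045, 0.011], 0.82)]
bar1 top [([0.448, -0.241, 0.027], 0.98), ([0.448, 0.01, 0.005], 0.94), ([0.443, -0.151, 0.026], 0.65), ([0.467, 0.141, 0.015], 0.65), ([0.437, -0.107, 0.03], 0.62)]
bar1 scene [([0.453, -0.236, 0.03], 0.87), ([0.452, 0.01, 0.014], 0.76), ([0.435, -0.1, 0.026], 0.73), ([0.444, -0.147, 0.03], 0.62), ([0.6, -0.044, 0.016], 0.22)]
handle top [([0.6, -0.031, 0.012], 0.77), ([0.442, -0.178, 0.03], 0.24)]
handle scene [([0.597, -0.042, 0.011], 0.86)]
bowl top [([0.6, -0.037, 0.012], 0.67)]
bowl scene [([0.598, -0.046, 0.018], 0.76), ([0.451, -0.235, 0.03], 0.62), ([0.445, -0.147, 0.028], 0.32)]
crucible top [([0.414, -0.382, 0.012], 0.83)]
crucible scene [([0.579, -0.01, 0.009], 0.65), ([0.441, -0.166, 0.025], 0.26)]
wax_cup top [([0.506, -0.379, 0.017], 0.87), ([0.468, 0.142, 0.015], 0.56)]
wax_cup scene [([0.507, -0.373, 0.026], 0.74), ([0.598, -0.044, 0.015], 0.38), ([0.446, -0.167, 0.028], 0.15)]
round_tin top [([0.469, 0.139, 0.017], 0.71), ([0.442, -0.181, 0.028], 0.54)]
round_tin scene [([0.464, 0.144, 0.016], 0.81)]
```

View pics/scene0.png

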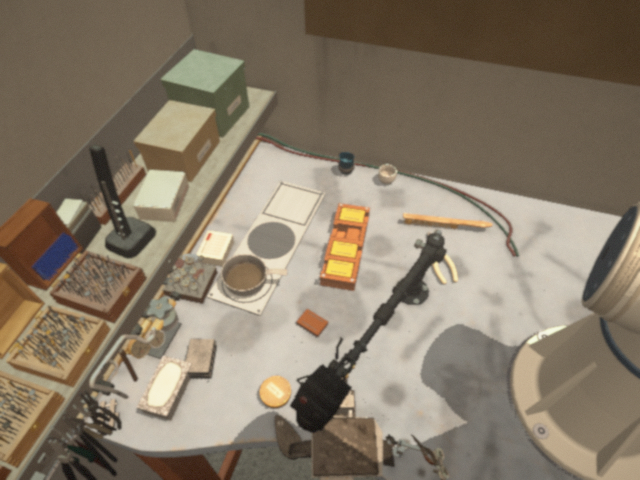

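View pics/top0.png

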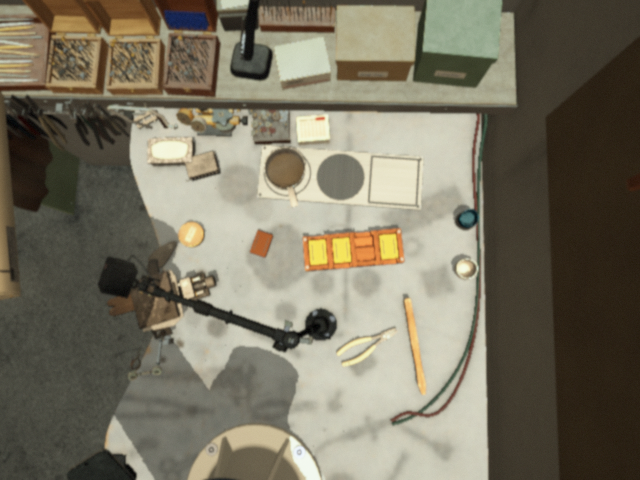

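Scene: the pan is at top px (285,172), its handle pointing down to (293,197). The ring is under the pan, the disc at (341,176) and the square at (395,180). The tray is at (354,249), with bars at (317,251), (342,249) and (388,246) and an empty pocket at (365,247). The brown look-alike at (261,243) lies outside the tray and isn't meant. There is a lamp with a boom over the bench, so I'll enlarge and triangulate.

```bash
cat > h.py <<'E'
import numpy as np, cv2
from cell import arm
def ray(n,uv):
    m=arm.camera_model(n); R=np.array(m["R"]);t=np.array(m["t"])
    d=R.T@np.array([(uv[0]-m["cx"])/m["fx"],(uv[1]-m["cy"])/m["fy"],1.]); return -R.T@t,d
def onz(n,uv,z):
    c,d=ray(n,uv); return c+d*(z-c[2])/d[2]
def proj(n,X):
    m=arm.camera_model(n); p=np.array(m["R"])@np.array(X)+np.array(m["t"]); return np.array([m["fx"]*p[0]/p[2]+m["cx"],m["fy"]*p[1]/p[2]+m["cy"]])
def tri(a,b):
    c1,d1=ray("top",a);c2,d2=ray("scene",b)
    k=np.linalg.lstsq(np.c_[d1,-d2],c2-c1,rcond=None)[0]; p,q=c1+k[0]*d1,c2+k[1]*d2
    return (p+q)/2,np.linalg.norm(p-q)
def wcam():
    s=arm.sense(); m=arm.camera_model("wrist"); T=np.eye(4);T[:3,:3]=s["eef_rot"];T[:3,3]=s["eef_pos"]
    return T@np.array(m["mount"]),m
def wonz(W,m,uv,z):
    d=W[:3,:3]@np.array([(uv[0]-m["cx"])/m["fx"],(uv[1]-m["cy"])/m["fy"],1.]);c=W[:3,3]; return c+d*(z-c[2])/d[2]
E
python3 - <<'E'
from h import *
im=cv2.imread("pics/top0.png"); cv2.imwrite("pics/topc.png",cv2.resize(im[130:290,240:480],None,fx=3.3,fy=3.3,interpolation=cv2.INTER_CUBIC))
for nm,a,b in [("knob",(285,340),(435,243)),("base/top",(320,323),(413,290)),("head",(118,278),(320,400)),("mid",(205,305),(380,315)),("midB",(145,285),(335,365))]:
    print(nm,*tri(a,b))
for n in("top","scene"): print(n,ray(n,(320,240)))
for n in ["heat_mark","load_mark","slide_plate","tray"]:
    r=arm.regions_of(n,"top")
    if r:
        px=r[0]["pixels"]; ys,xs=np.nonzero(px); rc=cv2.minAreaRect(np.c_[xs,ys].astype(np.float32)); print(n,r[0]["p"],rc)
        z=.028 if n=="tray" else .006
        print([np.round(onz("top",q,z)[:2],4).tolist() for q in cv2.boxPoints(rc)], onz("top",rc[0],z))
m=arm.camera_model("wrist");print(np.round(m["mount"],3).tolist(),m["fx"])
E
```

```text
knob [ 0.28821541 -0.06424588  0.20060278] 0.0001820483832271661
base/top [ 0.30361852 -0.11035033  0.00664047] 0.0044524294270060025
head [0.37354937 0.19472146 0.18849481] 0.0015543836959747998
mid [0.33562715 0.06128845 0.1814313 ] 0.0002268109573769944
midB [0.36644504 0.1508766  0.19386395] 0.006755709425937771
top (array([ 0.34364911, -0.13135713,  0.90880119]), array([ 0.1304821 ,  0.02791749, -0.99113276]))
scene (array([0.30523828, 0.38394402, 0.72439934]), array([ 0.20634415, -0.59790998, -0.77459879]))
heat_mark 0.96 ((340.5, 177.0), (46.0, 47.0), 90.0)
[[0.6328, -0.0954], [0.6348, -0.1876], [0.5427, -0.189], [0.5406, -0.098]] [ 0.58739317 -0.14252001  0.006     ]
load_mark 0.61 ((393.8936462402344, 181.02072143554688), (48.66947937011719, 47.77598190307617), 3.012787342071533)
[[0.5358, -0.1975], [0.6312, -0.2011], [0.6281, -0.2961], [0.5329, -0.2912]] [ 0.58167697 -0.24651644  0.006     ]
slide_plate 0.87 ((340.260498046875, 177.26962280273438), (163.83702087402344, 53.253177642822266), 4.3086652755737305)
[[0.5425, 0.0196], [0.6496, 0.0166], [0.6315, -0.3049], [0.5255, -0.297]] [ 0.58684259 -0.14206475  0.006     ]
tray 0.82 ((352.9286804199219, 249.83468627929688), (35.07140350341797, 99.40692901611328), 85.10090637207031)
[[0.4652, -0.0725], [0.4857, -0.2575], [0.4203, -0.2633], [0.3999, -0.0802]] [ 0.44261065 -0.16839863  0.028     ]
[[-0.0, -0.955, -0.298, 0.084], [1.0, 0.0, -0.001, -0.0], [0.001, -0.298, 0.955, -0.157], [0.0, 0.0, 0.0, 1.0]] 376.8959660481996
```

View pics/topc.png

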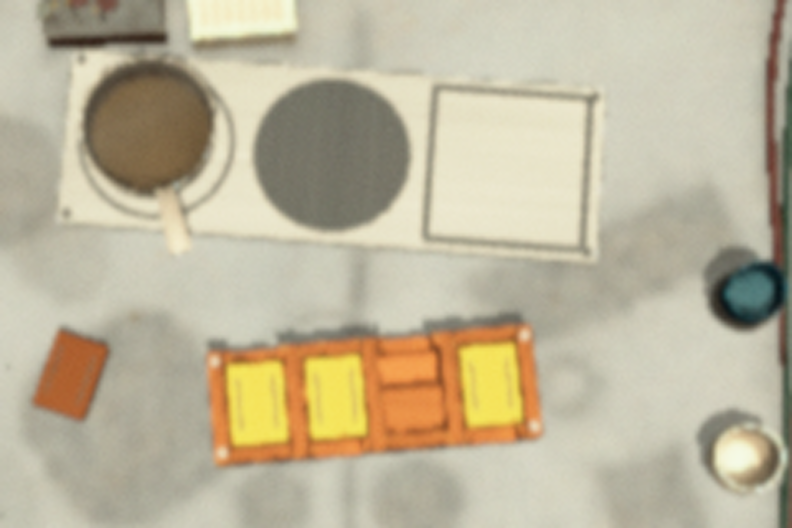

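The lamp boom is at about z 0.19 m, so I go over it high and rotate the camera away from the robot.

Request:
arm_command(dp=[[0, 0, -20], [0, 0, -20], [0, 0, -20], [0, 0, -20], [0, 0, -20], [0, 0, -20], [0, 0, -20], [0, 0, -20], [0, 0, -20], [0, 0, -20]], turn=[0.14, 0.14, 0.14, 0.14, 0.14, 0.14, 0.14, 0.14, 0.14, 0.14], gripper=[0, 0, 0, 0, 0, 0, 0, 0, 0, 0])

```text
time_s: 2.5
eef_pos: [0.1587, 0.6044, 0.4294]
eef_rot: [[0.092, 0.996, -0.0], [0.996, -0.092, 0.0], [0.0, -0.0, -1.0]]
contact_force: [-0.7, 0.6, 0.6]
grip_width: 0.0917
grasp_force: 0.0
```

Request:
arm_command(dp=[[-34.5, 19, 0], [-34.5, 19, 0], [-34.5, 19, 0], [-34.5, 19, 0], [-34.5, 19, 0], [-34.5, 19, 0], [-34.5, 19, 0], [-34.5, 19, 0], [-34.5, 19, 0], [-34.5, 19, 0]], turn=[0, 0, 0, 0, 0, 0, 0, 0, 0, 0], gripper=[0, 0, 0, 0, 0, 0, 0, 0, 0, 0])

```text
time_s: 3.5
eef_pos: [0.3186, 0.243, 0.4288]
eef_rot: [[0.086, 0.996, 0.001], [0.996, -0.086, 0.0], [0.0, 0.001, -1.0]]
contact_force: [0.3, 0.1, -0.2]
grip_width: 0.0923
grasp_force: 0.0
```

Request:
arm_command(dp=[[-34.5, 19, 0], [-34.5, 19, 0], [-34.5, 19, 0], [-34.5, 19, 0], [-34.5, 19, 0], [-34.5, 19, 0], [-34.5, 19, 0], [-34.5, 19, 0], [-34.5, 19, 0], [-34.5, 19, 0]], turn=[0, 0, 0, 0, 0, 0, 0, 0, 0, 0], gripper=[0, 0, 0, 0, 0, 0, 0, 0, 0, 0])

```text
time_s: 4.5
eef_pos: [0.4784, -0.1173, 0.4287]
eef_rot: [[0.086, 0.996, 0.001], [0.996, -0.086, 0.0], [0.0, 0.0, -1.0]]
contact_force: [0.0, 0.6, 0.5]
grip_width: 0.0918
grasp_force: 0.0
```

Request:
arm_command(dp=[[0, 0, 10], [0, 0, 10], [0, 0, 10], [0, 0, 10], [0, 0, 10], [0, 0, 10], [0, 0, 10], [0, 0, 10], [0, 0, 10], [0, 0, 10]], turn=[0.1375, 0.1375, 0.1375, 0.1375, 0.1375, 0.1375, 0.1375, 0.1375, 0.1375, 0.1375], gripper=[0, 0, 0, 0, 0, 0, 0, 0, 0, 0])

```text
time_s: 5.5
eef_pos: [0.478, -0.1156, 0.3283]
eef_rot: [[0.995, 0.104, 0.0], [0.104, -0.995, -0.0], [0.0, 0.0, -1.0]]
contact_force: [-0.5, 0.4, 0.3]
grip_width: 0.0923
grasp_force: 0.0
```

Run:
```python
from h import *
W,m=wcam(); im=arm.get_image("wrist"); cv2.imwrite("pics/w1.png",im[:,:,::-1]); np.save("W1.npy",W)
s=arm.sense(); print(s["time_s"],s["eef_pos"],np.round(s["eef_rot"],3).tolist(),s["joint_positions"])
```

```text
5.55 [ 0.47728674 -0.1154002   0.32665436] [[0.995, 0.096, -0.002], [0.096, -0.995, 0.0], [-0.002, -0.001, -1.0]] [-2.40280338e-01  5.52261511e-02  1.78764647e+00 -7.89689547e-06
  1.30079626e+00  1.23469427e+00]
```

View pics/w1.png

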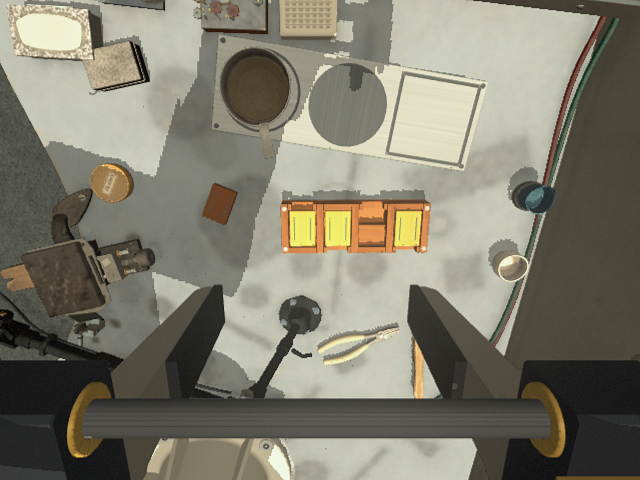

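The wrist view shows the pan at (256,87) with its handle to (267,155), the disc at (347,105) and the square at (437,118). The tray is at (356,227), with bars at (303,229), (338,229) and (408,229) and pocket 3 empty. Here is an enlarged crop to confirm the details.

Run:
```python
from h import *
im=cv2.imread("pics/w1.png"); cv2.imwrite("pics/w1c.png",cv2.resize(im[35:260,200:500],None,fx=2.6,fy=2.6,interpolation=cv2.INTER_CUBIC))
```

```text
(no output)
```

View pics/w1c.png

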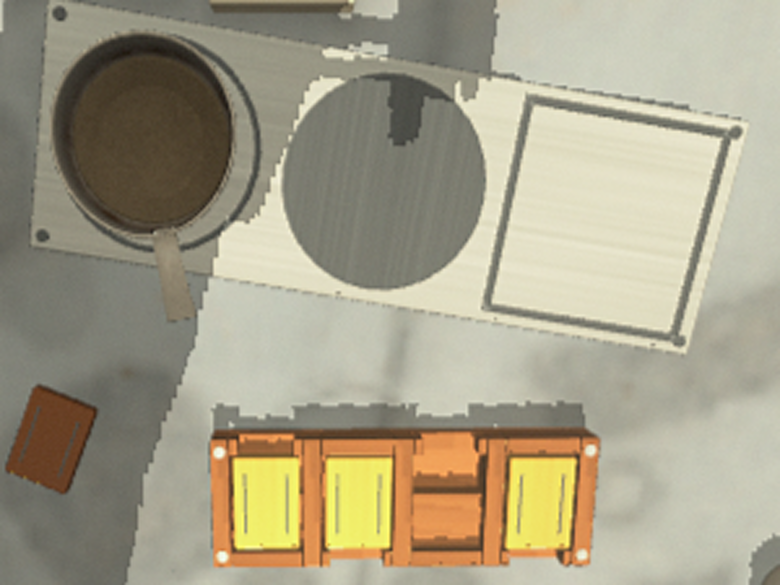

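Run:
```python
from h import *
W=np.load("W1.npy"); m=arm.camera_model("wrist")
f=lambda c,z:np.round(wonz(W,m,(200+c[0]/2.6,35+c[1]/2.6),z)*1000,1)[:2]
sc=np.array([f(c,.028) for c in [(219,452),(222,556),(591,450),(581,554)]]); print("screws",sc.tolist(),"centre",sc.mean(0))
print("bars",[f(c,.028).tolist() for c in [(266,503),(359,503),(541,502)]])
print("rim",f((142,135),.039),[f(c,.039).tolist() for c in[(52,130),(233,140),(142,32),(142,237)]])
print("handle in/end",f((166,236),.042),f((180,320),.042))
print("disc",f((384,181),.006)); sq=np.array([f(c,.006) for c in [(530,95),(740,130),(679,340),(485,308)]]);print("sq",sq.tolist(),sq.mean(0))
print("plate cor",[f(c,.006).tolist() for c in[(47,0),(748,122),(685,352),(32,245)]])
for n in ["heat_mark","load_mark","tray","pan","bar1"]:
    for r in arm.regions_of(n,"wrist")[:5 if n=="bar1" else 1]:
        ys,xs=np.nonzero(r["pixels"]); z=.028 if n in("tray","bar1") else .039 if n=="pan" else .006
        print(n,round(r["p"],2),wonz(W,m,(xs.mean(),ys.mean()),z)[:2])
for n in ["handle","bowl","heat_mark","load_mark"]: print(n,[(np.round(d["centre"],3).tolist(),round(d["p"],2)) for d in arm.recognise(n,"wrist")[:3]])
```

```text
screws [[461.4, -79.2], [409.7, -84.8], [480.6, -254.8], [429.0, -259.8]] centre [ 445.175 -169.65 ]
bars [[438.7, -103.7], [443.4, -148.4], [453.0, -235.7]]
rim [596.4 -36.7] [[594.4, 1.1], [598.4, -75.1], [635.6, -34.5], [555.3, -39.0]]
handle in/end [556.8 -49.8] [522.  -58.2]
disc [ 590.8 -143.2]
sq [[633.6, -203.7], [629.2, -300.9], [534.2, -293.8], [539.4, -198.4]] [ 584.1 -249.2]
plate cor [[649.3, 12.9], [632.8, -303.7], [528.9, -297.9], [545.8, 17.0]]
heat_mark 0.92 [ 0.59119885 -0.14243999]
load_mark 0.92 [ 0.58662606 -0.24480068]
tray 0.96 [ 0.45193131 -0.17118604]
pan 0.66 [ 0.5936269  -0.03747927]
bar1 0.92 [ 0.4540985  -0.23356727]
bar1 0.86 [ 0.44486733 -0.14725967]
bar1 0.71 [0.46089876 0.00090822]
handle [([0.596, -0.036, 0.016], 0.95), ([0.454, -0.233, 0.028], 0.19)]
bowl [([0.449, -0.181, 0.028], 0.2)]
heat_mark [([0.588, -0.14, 0.009], 0.59)]
load_mark [([0.59, -0.245, 0.009], 0.83), ([0.454, -0.23, 0.029], 0.21)]
```

Request:
arm_command(dp=[[12.4, -10.9, 40], [12.4, -10.9, 40], [12.4, -10.9, 40], [12.4, -10.9, 40], [12.4, -10.9, 40], [0, 0, 0], [0, 0, 0], [0, 0, 0], [0, 0, 0], [0, 0, 0]], turn=[0, 0, 0, 0, 0, -0.06, -0.06, -0.06, 0, 0], gripper=[0.3, 0.3, 0.3, 0.3, 0.3, 0.3, 0.3, 0.3, 0.3, 0.3])

```text
time_s: 7.0
eef_pos: [0.5339, -0.0546, 0.1287]
eef_rot: [[0.959, 0.284, 0.0], [0.284, -0.959, -0.0], [0.0, 0.0, -1.0]]
contact_force: [-1.0, -0.2, 0.4]
grip_width: 0.0646
grasp_force: 0.0
```

Run:
```python
from h import *
W,m=wcam(); im=arm.get_image("wrist"); cv2.imwrite("pics/w2.png",im[:,:,::-1]); np.save("W2.npy",W)
s=arm.sense(); print(s["time_s"],s["eef_pos"],np.round(s["eef_rot"],3).tolist(),s["grip_width"])
```

```text
7.05 [ 0.53385642 -0.0546473   0.12873854] [[0.959, 0.284, 0.0], [0.284, -0.959, -0.0], [0.0, 0.0, -1.0]] 0.06439190517538458
```

View pics/w2.png

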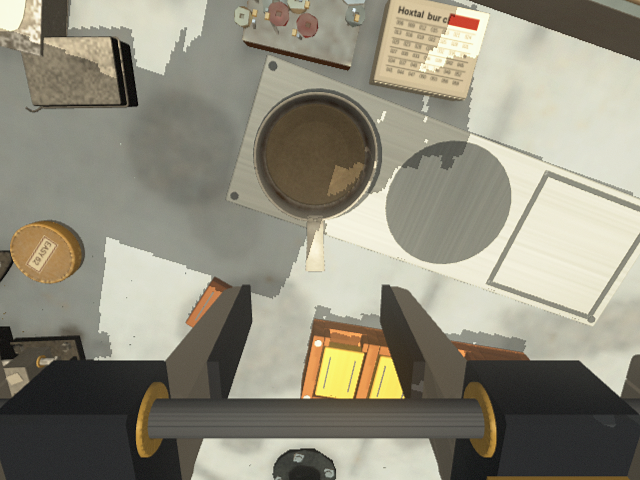

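The pan rim is centred near (318,154), and the handle, from (316,220) to (316,271), is in line with the fingers' midline at u=316.

Run:
```python
from h import *
W=np.load("W2.npy"); m=arm.camera_model("wrist"); f=lambda c,z:np.round(wonz(W,m,c,z)*1000,1)[:2]
print("rim",f((318,154),.039),"L/R",f((255,154),.039),f((381,154),.039)); a=f((316,271),.042);b=f((316,222),.042);print("handle end,in",a,b)
print("disc",f((449,202),.006),"sq corner",[f(c,.006) for c in[(547,172),(591,320),(488,284)]])
im=arm.get_image("top")
for n in ["load_mark","heat_mark","pan"]:
  for r in arm.regions_of(n,"wrist")[:1]:
    ys,xs=np.nonzero(r["pixels"]); print(n,r["p"],f((xs.mean(),ys.mean()),.006))
Ti=np.linalg.inv(W)
```

```text
rim [599.5 -37.6] L/R [588.1   0.9] [610.9 -76.2]
handle end,in [523.6 -58.8] [557.  -48.9]
disc [ 591.6 -143. ] sq corner [array([ 632.8, -203.4]), array([ 533. , -294.1]), array([ 538.5, -198.7])]
load_mark 0.88 [ 585.5 -240.3]
heat_mark 0.84 [ 591.4 -142.2]
pan 0.9 [591.9 -37.7]
```

Request:
arm_command(dp=[[0, 0, 20], [0, 0, 20], [0, 0, 20], [0, 0, 20], [0, 0, 14], [0, 0, 0], [0, 0, 0], [0, 0, 0], [0, 0, 0], [0, 0, 0]], turn=[0, 0, 0, 0, 0, 0, 0, 0, 0, 0], gripper=[0.3, 0.3, 0.3, 0.3, 0.3, 0.3, 0.5, 0.7, 0.8, 1])

```text
time_s: 8.25
eef_pos: [0.5342, -0.0546, 0.0353]
eef_rot: [[0.958, 0.286, 0.001], [0.286, -0.958, -0.0], [0.001, 0.0, -1.0]]
contact_force: [0.0, -0.0, 0.4]
grip_width: 0.0346
grasp_force: 0.0
```

Request:
arm_command(dp=[[0, 0, 0], [0, 0, 0], [0, 0, 0], [0, 0, 0], [0, 0, 0], [0, 0, 0], [0, 0, 0], [0, 0, 0], [0, 0, 0], [0, 0, 0]], turn=[0, 0, 0, 0, 0, 0, 0, 0, 0, 0], gripper=[1, 1, 1, 1, 1, 1, 1, 1, 1, 1])

```text
time_s: 9.25
eef_pos: [0.5337, -0.0546, 0.0346]
eef_rot: [[0.958, 0.286, -0.0], [0.286, -0.958, -0.0], [-0.0, -0.0, -1.0]]
contact_force: [-1.1, -0.8, 2.3]
grip_width: 0.0104
grasp_force: 29.9
```

Request:
arm_command(dp=[[-3.62, 9.85, 0], [-3.62, 9.85, 0], [-3.62, 9.85, 0], [-3.62, 9.85, 0], [-3.62, 9.85, 0], [-3.62, 9.85, 0], [-3.62, 9.85, 0], [-3.62, 9.85, 0], [-3.62, 9.85, 0], [-3.62, 9.85, 0]], turn=[0, 0, 0, 0, 0, 0, 0, 0, 0, 0], gripper=[1, 1, 1, 1, 1, 1, 1, 1, 1, 1])

```text
time_s: 10.25
eef_pos: [0.5271, -0.1602, 0.0346]
eef_rot: [[0.958, 0.286, -0.0], [0.286, -0.958, 0.0], [-0.0, -0.0, -1.0]]
contact_force: [-0.4, 1.8, 1.2]
grip_width: 0.0104
grasp_force: 30.0
```

Request:
arm_command(dp=[[-3.62, 9.85, 0], [-3.62, 9.85, 0], [-3.62, 9.85, 0], [-3.62, 9.85, 0], [-3.62, 9.85, 0], [-3.62, 9.85, 0], [-3.62, 9.85, 0], [-3.62, 9.85, 0], [-3.62, 9.85, 0], [-3.62, 9.85, 0]], turn=[0, 0, 0, 0, 0, 0, 0, 0, 0, 0], gripper=[1, 1, 1, 1, 1, 1, 1, 1, 1, 1])

```text
time_s: 11.25
eef_pos: [0.5206, -0.2649, 0.0346]
eef_rot: [[0.958, 0.286, -0.0], [0.286, -0.958, 0.0], [-0.0, -0.0, -1.0]]
contact_force: [0.1, 2.3, 0.4]
grip_width: 0.0103
grasp_force: 30.0
```

Run:
```python
from h import *
W,m=wcam(); im=arm.get_image("wrist"); cv2.imwrite("pics/w3.png",im[:,:,::-1]); np.save("W3.npy",W)
im=arm.get_image("top"); cv2.imwrite("pics/top1.png",im[:,:,::-1])
s=arm.sense(); print(s["time_s"],s["eef_pos"],s["contact_force"],s["grip_width"])
for c in("top","scene"):
  if c=="scene": arm.get_image(c)
  print([(np.round(d["centre"],3),d["p"]) for d in arm.recognise("pan",c)[:2]])
```

```text
11.35 [ 0.52063779 -0.26567396  0.03470692] [-1.22582008 -0.70331327  2.23087865] 0.010038114638023248
[(array([0.468, 0.141, 0.014]), 0.57)]
[(array([ 0.588, -0.253,  0.013]), 0.91)]
```

View pics/w3.png

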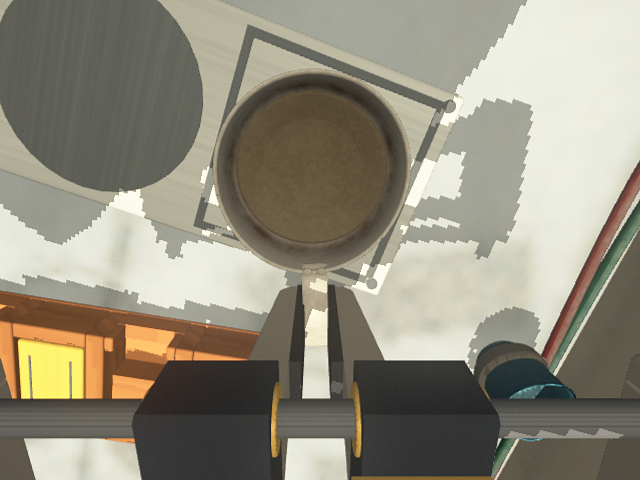

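The pan, held by its handle, has its rim centred at (312,170), inside the square whose corners are at (249,26), (457,104), (195,227) and (375,287). The blue cup at (525,375) is clear.

Run:
```python
from h import *
W=np.load("W3.npy"); m=arm.camera_model("wrist"); f=lambda c,z:np.round(wonz(W,m,c,z)*1000,1)[:2]
q=np.array([f(c,.006) for c in[(249,26),(457,104),(195,227),(375,287)]]); print(q.tolist(),q.mean(0), "rim",f((312,170),.039),"floor",f((313,168),.008))
```

```text
[[633.7, -201.7], [630.0, -301.3], [537.5, -196.7], [532.3, -295.3]] [ 583.375 -248.75 ] rim [ 585.5 -244.8] floor [ 583.2 -245.7]
```

Pan is within about 4 mm of the square's centre. Release, rise, and look closely at the tray.

Request:
arm_command(dp=[[0, 0, 0], [0, 0, 0], [0, 0, 0], [0, 0, 0], [0, 0, 0], [0, 0, -10], [0, 0, -20], [0, 0, -40], [0, 0, -40], [0, 0, -40]], turn=[0, 0, 0, 0, 0, 0, 0, 0, 0, 0], gripper=[0.8, 0.65, 0.6, 0.5, 0.5, 0.5, 0.5, 0.5, 0.5, 0.5])

```text
time_s: 12.5
eef_pos: [0.5204, -0.264, 0.1868]
eef_rot: [[0.958, 0.286, 0.0], [0.286, -0.958, -0.0], [0.0, 0.0, -1.0]]
contact_force: [0.3, -0.5, 0.5]
grip_width: 0.0456
grasp_force: 0.0
```

Request:
arm_command(dp=[[-17.6, -25.2, 0], [-17.6, -25.2, 0], [-17.6, -25.2, 0], [-17.6, -25.2, 0], [-17.6, -25.2, 0], [0, 0, 0], [0, 0, 0], [0, 0, 0], [0, 0, 0], [0, 0, 0]], turn=[0, 0, 0, 0, 0, 0.09, 0.09, 0, 0, 0], gripper=[0.5, 0.5, 0.5, 0.5, 0.5, 0.5, 0.5, 0.5, 0.5, 0.5])

```text
time_s: 13.5
eef_pos: [0.4004, -0.1686, 0.1848]
eef_rot: [[0.994, 0.111, 0.0], [0.111, -0.994, -0.0], [0.0, 0.0, -1.0]]
contact_force: [0.1, 0.0, 0.1]
grip_width: 0.0459
grasp_force: 0.0
```

Run:
```python
from h import *
W,m=wcam(); im=arm.get_image("wrist"); cv2.imwrite("pics/w4.png",im[:,:,::-1]); np.save("W4.npy",W)
s=arm.sense(); print(s["time_s"],s["eef_pos"],np.round(s["eef_rot"],3).tolist(),s["grip_width"])
```

```text
13.55 [ 0.40038376 -0.16859015  0.18469639] [[0.994, 0.111, 0.0], [0.111, -0.994, -0.0], [0.0, 0.0, -1.0]] 0.04572655922428275
```

View pics/w4.png

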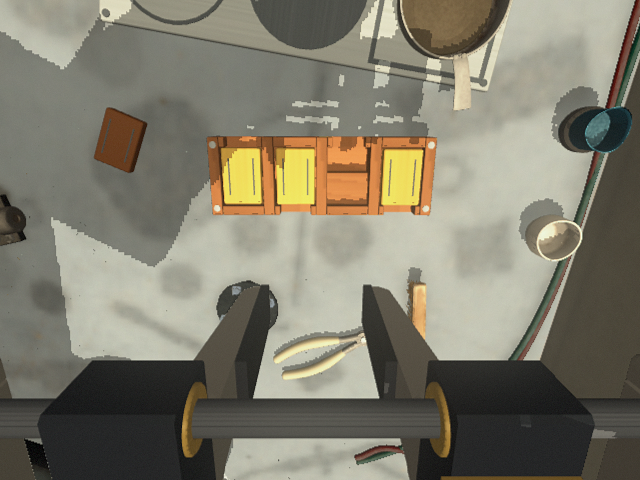

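The tray is seen square-on, with screws at (213,145), (432,145), (217,209) and (427,209). Bars are at (241,177), (295,177) and (402,177), and pocket 3 at (348,172) is empty.

```bash
cat >> h.py <<'E'
TC=np.array([445.,-169.5]);TH=np.radians(6.3)
def tray(x,y): return TC+np.array([[np.cos(TH),-np.sin(TH)],[np.sin(TH),np.cos(TH)]])@np.array([x,y],float)
def go(target,z=None,pos=None):
    s=arm.sense(); R=np.array(s["eef_rot"]); p=np.array(s["eef_pos"])*1000
    d=np.array([target[0],target[1],p[2] if z is None else z])-p
    print("at",np.round(p,1),"tool dp",np.round(R.T@d,1),"tool-x az deg",np.degrees(np.arctan2(R[1,0],R[0,0])).round(2))
E
python3 - <<'E'
from h import *
W=np.load("W4.npy"); m=arm.camera_model("wrist"); f=lambda c,z:np.round(wonz(W,m,c,z)*1000,1)[:2]
q=np.array([f(c,.028) for c in[(213,145),(432,145),(217,209),(427,209)]]); print(q.tolist(),q.mean(0))
v=q[0]+q[2]-q[1]-q[3]; print(np.degrees(np.arctan2(-v[0],v[1])))
print([f(c,.028) for c in[(241,177),(295,177),(402,177)]], "pan rim",f((455,5),.039))
import h
h.TC=q.mean(0); print("press1",tray(24,66),"press2",tray(-24,22),"press4",tray(-24,-66))
E
```

```text
[[461.1, -79.3], [480.8, -254.8], [408.8, -84.3], [428.6, -261.2]] [ 444.825 -169.9  ]
6.395505146710547
[array([ 438. , -103.1]), array([ 443. , -147.4]), array([ 452.8, -235.3])] pan rim [ 576.6 -248.2]
press1 [ 461.4375984  -101.66495347] press2 [ 418.55578223 -150.66648245] press4 [ 428.2124016  -238.13504653]
```

Request:
arm_command(dp=[[14.3, -18.4, 0], [14.3, -18.4, 0], [14.3, -18.4, 0], [14.3, -18.4, 0], [14.3, -18.4, 24.7], [0, 0, 30], [0, 0, 30], [0, 0, 30], [0, 0, 10], [0, 0, 0]], turn=[0, 0, 0, 0, 0, 0, 0, 0, 0, 0], gripper=[0.5, 0.5, 0.5, 0.5, 0.5, 0.5, 0.5, 0.5, 0.5, 0.5])

```text
time_s: 14.55
eef_pos: [0.4603, -0.0691, 0.0588]
eef_rot: [[0.994, 0.11, -0.003], [0.11, -0.994, 0.0], [-0.003, -0.001, -1.0]]
contact_force: [-0.1, -0.4, 0.3]
grip_width: 0.0455
grasp_force: 0.0
```

```bash
sed -i 's/^TC=.*/TC=np.array([445.,-169.7]);TH=np.radians(6.35)/' h.py
python3 - <<'E'
from h import *
W,m=wcam(); im=arm.get_image("wrist"); cv2.imwrite("pics/w5.png",im[:,:,::-1]); np.save("W5.npy",W)
go(tray(27,98),30)
E
```

```text
at [461.3 -69.3  59.9] tool dp [-0.2  0.  29.9] tool-x az deg 6.31
```

View pics/w5.png

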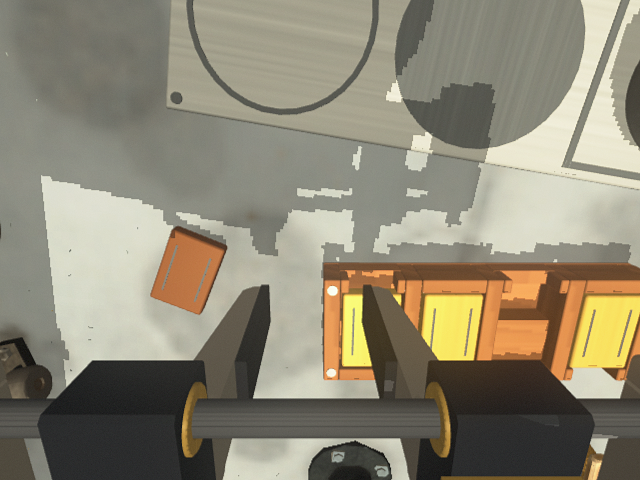

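The right fingertip, around (373,288), stands over pocket 1's notched end at (368,275). Press down.

Request:
arm_command(dp=[[0, 2, 6], [0, 0, 4], [0, 0, 4], [0, 0, 4], [0, 0, 4], [0, 0, 4], [0, 0, 4], [0, 0, 0], [0, 0, 0], [0, 0, 0]], turn=[0, 0, 0, 0, 0, 0, 0, 0, 0, 0], gripper=[0.5, 0.5, 0.5, 0.5, 0.5, 0.5, 0.5, 0.5, 0.5, 0.5])

```text
time_s: 15.6
eef_pos: [0.4614, -0.0712, 0.0299]
eef_rot: [[0.994, 0.11, -0.0], [0.11, -0.994, 0.0], [-0.0, -0.0, -1.0]]
contact_force: [1.3, 0.5, 0.6]
grip_width: 0.0458
grasp_force: 0.5
```

Run:
```python
from h import *
W,m=wcam(); im=arm.get_image("wrist"); cv2.imwrite("pics/w6.png",im[200:420,300:600][:,:,::-1]); np.save("W6.npy",W)
im=cv2.imread("pics/w6.png"); cv2.imwrite("pics/w6.png",cv2.resize(im,None,fx=2.4,fy=2.4))
go(tray(27,98),30); print(arm.sense()["contact_force"])
```

```text
at [461.5 -71.2  30. ] tool dp [-0.3 -1.9 -0. ] tool-x az deg 6.29
[0.29512931 0.34191457 0.27368087]
```

View pics/w6.png

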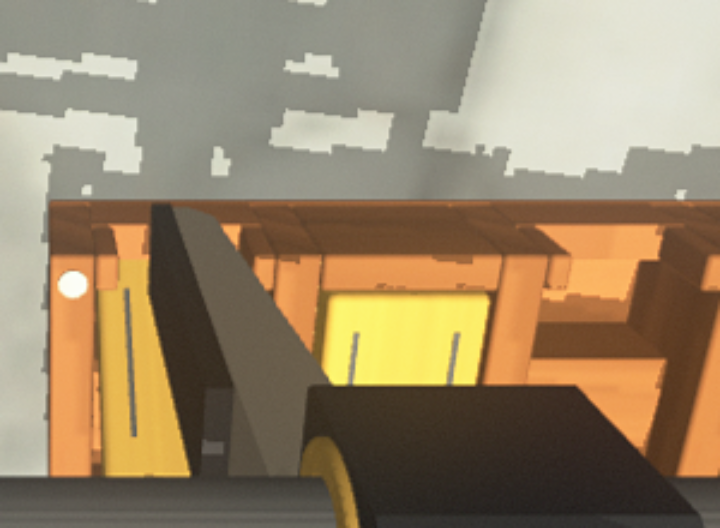

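Bar 1 is tipped: its face is darker and slants at crop (130,370), with the fingertip in the notch at (170,215). I press 1 mm more, rise, and go over its raised end.

Request:
arm_command(dp=[[0, 0, 1], [0, 0, 0], [0, 0, -10], [0, 0, -25], [0, 0, -25], [-9, 8, 0], [-9, 8, 0], [-9, 8, 0], [-8.3, 6.1, 0], [0, 0, 0]], turn=[0, 0, 0, 0, 0, 0, 0, 0, 0, 0], gripper=[0.5, 0.5, 0.5, 0.5, 0.5, 0.5, 0.5, 0.5, 0.5, 0.5])

```text
time_s: 16.65
eef_pos: [0.4278, -0.1057, 0.0881]
eef_rot: [[0.994, 0.108, -0.002], [0.108, -0.994, 0.0], [-0.002, -0.001, -1.0]]
contact_force: [-0.1, -0.2, -0.0]
grip_width: 0.0458
grasp_force: 0.0
```

Run:
```python
from h import *
W,m=wcam(); im=arm.get_image("wrist"); np.save("W7.npy",W)
top=arm.get_image("top"); a=cv2.resize(im[240:400,180:480][:,:,::-1],None,fx=2.4,fy=2.4); b=cv2.resize(top[140:290,240:440][:,:,::-1],(400,300),interpolation=cv2.INTER_CUBIC)
c=np.zeros((384+200,720,3),np.uint8); c[:384]=a; c[384:,:400]=b[80:280]; cv2.imwrite("pics/w7.png",c)
go(tray(-8,66),43)
```

```text
at [ 429.3 -105.3   88.5] tool dp [ 0.5 -0.2 45.5] tool-x az deg 6.22
```

View pics/w7.png

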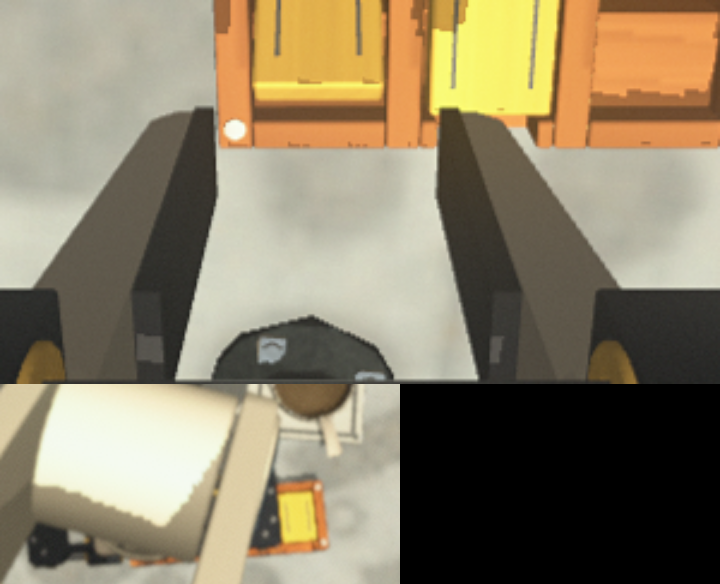

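Bar 1 is tilted up: its end-face edges are at crop v≈82 and 105, u 253–385.

Run:
```python
from h import *
W=np.load("W7.npy"); m=arm.camera_model("wrist")
inv=lambda X:np.array([[np.cos(TH),np.sin(TH)],[-np.sin(TH),np.cos(TH)]])@(X-TC)
f=lambda c,z:np.round(inv(wonz(W,m,(180+c[0]/2.4,240+c[1]/2.4),z)[:2]*1000),1)
for z in(.036,.040,.043): print("top edge",z,f((252,80),z),f((384,82),z))
for z in(.028,.031,.034): print("bot edge",z,f((255,103),z),f((384,104),z))
print("tip inner", [f(c,.0745) for c in [(215,108),(438,108)]])
print("screw(-26?,88)",f((235,129),.028))
```

```text
top edge 0.036 [-9.  83.1] [-9.6 50.3]
top edge 0.04 [-7.4 82.7] [-8.  50.6]
top edge 0.043 [-6.1 82.4] [-6.8 50.8]
bot edge 0.028 [-18.6  83.2] [-19.   49.7]
bot edge 0.031 [-17.3  82.9] [-17.7  49.9]
bot edge 0.034 [-16.   82.7] [-16.4  50.1]
tip inner [array([ 0.4, 87.4]), array([ 0.3, 41.8])]
screw(-26?,88) [-26.   88.6]
```

Request:
arm_command(dp=[[1, -0.7, 15], [0, 0, 15], [0, 0, 10], [0, 0, 5], [0, 0, 0], [0, 0, 0], [0, 0, 0], [0, 0, 0], [0, 0, 0], [0, 0, 0]], turn=[0, 0, 0, 0, 0, 0, 0, 0, 0, 0], gripper=[0.5, 0.5, 0.5, 0.5, 0.5, 0.6, 0.7, 0.8, 1, 1])

```text
time_s: 17.75
eef_pos: [0.4309, -0.1043, 0.0442]
eef_rot: [[0.994, 0.11, 0.001], [0.11, -0.994, -0.0], [0.001, 0.0, -1.0]]
contact_force: [-0.2, -0.7, 1.9]
grip_width: 0.0311
grasp_force: 30.0
```

Request:
arm_command(dp=[[0, 0, 0], [0, 0, 0], [0, 0, 0], [0, 0, -5], [0, 0, -10], [0, 0, -15], [0, 0, -20], [0, 0, -20], [0, 0, 0], [0, 0, 0]], turn=[0, 0, 0, 0, 0, 0, 0, 0, 0, 0], gripper=[1, 1, 1, 1, 1, 1, 1, 1, 1, 1])

```text
time_s: 18.75
eef_pos: [0.4307, -0.1042, 0.1141]
eef_rot: [[0.994, 0.11, 0.001], [0.11, -0.994, -0.0], [0.001, 0.0, -1.0]]
contact_force: [0.7, -0.1, -1.8]
grip_width: 0.0315
grasp_force: 30.0
```

Run:
```python
from h import *
W,m=wcam(); im=arm.get_image("wrist"); np.save("W8.npy",W)
cv2.imwrite("pics/w8.png",im[:,:,::-1])
s=arm.sense(); print(s["time_s"],s["grip_width"],s["grasp_force"]); go((584,-246))
```

```text
18.8 0.0313390141888103 29.97694104909897
at [ 430.2 -104.1  113.5] tool dp [ 1.373e+02  1.579e+02 -1.000e-01] tool-x az deg 6.29
```

View pics/w8.png

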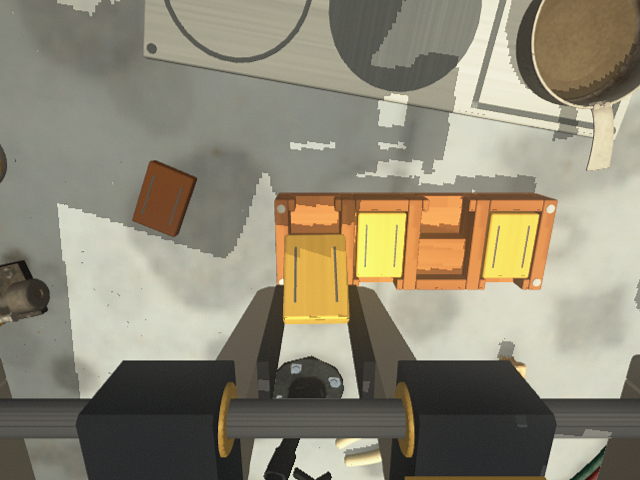

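Bar 1 is held at 45° at (316,285), and the pan is still on the square at about (585,50).

```bash
cat >> h.py <<'E'
def pan(cams=("top","scene","wrist")):
    for c in cams:
        W,m=wcam(); arm.get_image(c)
        for r in arm.recognise("pan",c)[:2]: print(c,"rec",np.round(np.array(r["centre"])*1000).tolist(),round(r["p"],2))
        for r in arm.regions_of("pan",c)[:1]:
            px=r["pixels"].astype(np.uint8); e=cv2.morphologyEx(px,cv2.MORPH_OPEN,cv2.getStructuringElement(cv2.MORPH_ELLIPSE,(15,15)))
            ys,xs=np.nonzero(e)
            if len(xs)<50: continue
            q=((xs.min()+xs.max())/2,(ys.min()+ys.max())/2)
            X=wonz(W,m,q,.039) if c=="wrist" else onz(c,q,.03)
            print(c,"reg",round(r["p"],2),(xs.min(),xs.max(),ys.min(),ys.max()),np.round(X[:2]*1000,1))
E
python3 - <<'E'
from h import *
pan()
E
```

```text
top rec [587.0, -253.0, 16.0] 0.88
top rec [424.0, -228.0, 27.0] 0.56
top reg 0.66 (np.int64(375), np.int64(417), np.int64(156), np.int64(199)) [ 582.3 -247.4]
scene rec [586.0, -256.0, 12.0] 0.55
scene reg 0.9 (np.int64(273), np.int64(311), np.int64(179), np.int64(212)) [ 581.3 -246.2]
wrist rec [569.0, -256.0, 10.0] 0.55
wrist rec [557.0, -44.0, 8.0] 0.25
wrist reg 0.58 (np.int64(517), np.int64(639), np.int64(0), np.int64(168)) [ 553.5 -241. ]
```

Request:
arm_command(dp=[[13.6, 15.8, 0], [13.6, 15.8, 0], [13.6, 15.8, 0], [13.6, 15.8, 0], [13.6, 15.8, 0], [13.6, 15.8, 0], [13.6, 15.8, 0], [13.6, 15.8, 0], [13.6, 15.8, 0], [13.6, 15.8, 0]], turn=[0, 0, 0, 0, 0, 0, 0, 0, 0, 0], gripper=[1, 1, 1, 1, 1, 1, 1, 1, 1, 1])

```text
time_s: 20.25
eef_pos: [0.5836, -0.2469, 0.1136]
eef_rot: [[0.994, 0.11, -0.0], [0.11, -0.994, 0.0], [-0.0, -0.0, -1.0]]
contact_force: [0.0, -0.3, -1.9]
grip_width: 0.0315
grasp_force: 30.0
```

Run:
```python
from h import *
pan(); go((583,-246)); s=arm.sense(); print(s["grip_width"],s["grasp_force"],s["time_s"])
```

```text
scene rec [586.0, -254.0, 16.0] 0.72
scene reg 0.79 (np.int64(273), np.int64(312), np.int64(179), np.int64(213)) [ 579.8 -245.2]
wrist rec [589.0, -254.0, 17.0] 0.67
wrist reg 0.79 (np.int64(257), np.int64(378), np.int64(197), np.int64(361)) [ 570.4 -248.7]
at [ 582.6 -245.7  113.9] tool dp [ 0.4  0.3 -0. ] tool-x az deg 6.31
0.03143413162933091 29.976970553398132 20.7
```

Request:
arm_command(dp=[[0, 0, 15], [0, 0, 15], [0, 0, 15], [0, 0, 8], [0, 0, 5], [0, 0, 0], [0, 0, 0], [0, 0, 0], [0, 0, 0], [0, 0, 0]], turn=[0, 0, 0, 0, 0, 0, 0, 0, 0, 0], gripper=[1, 1, 1, 1, 1, 1, 1, 0.6, 0.55, 0.5])

```text
time_s: 21.7
eef_pos: [0.5835, -0.2465, 0.0565]
eef_rot: [[0.994, 0.11, 0.001], [0.11, -0.994, -0.0], [0.001, 0.001, -1.0]]
contact_force: [-0.3, 0.6, 0.1]
grip_width: 0.045
grasp_force: 0.0
```

Request:
arm_command(dp=[[0, 0, 0], [0, 0, 0], [0, 0, -15], [0, 0, -25], [0, 0, -25], [0, 0, -25], [0, 0, -20], [0, 0, 0], [0, 0, 0], [0, 0, 0]], turn=[0, 0, 0, 0, 0, 0, 0, 0, 0, 0], gripper=[0.5, 0.5, 0.5, 0.5, 0.5, 0.5, 0.5, 0.5, 0.5, 0.5])

```text
time_s: 22.7
eef_pos: [0.5825, -0.246, 0.165]
eef_rot: [[0.994, 0.11, -0.001], [0.11, -0.994, 0.001], [-0.001, -0.001, -1.0]]
contact_force: [-0.0, -0.3, 0.0]
grip_width: 0.0458
grasp_force: 0.0
```

```bash
cat >> h.py <<'E'
def bars(cams=("scene","wrist")):
    for c in cams:
        W,m=wcam(); im=arm.get_image(c); cv2.imwrite(f"pics/last_{c}.png",im[:,:,::-1])
        for r in arm.recognise("bar1",c)[:6]: print(c,np.round(np.array(r["centre"])*1000).tolist(),round(r["p"],2))
E
python3 - <<'E'
from h import *
bars(); pan(("scene","wrist")); print(tray(-27,75)); go(tray(-27,75),60); print(arm.sense()["grip_width"])
E
```

```text
scene [583.0, -247.0, 20.0] 0.72
scene [451.0, 12.0, 14.0] 0.72
scene [445.0, -146.0, 30.0] 0.66
scene [451.0, -235.0, 27.0] 0.61
wrist [456.0, 1.0, 9.0] 0.91
wrist [590.0, -140.0, 6.0] 0.74
wrist [461.0, -141.0, 26.0] 0.73
wrist [456.0, -233.0, 29.0] 0.66
wrist [580.0, -250.0, 19.0] 0.61
wrist [571.0, -253.0, 10.0] 0.33
scene rec [583.0, -260.0, 22.0] 0.92
scene reg 0.84 (np.int64(284), np.int64(300), np.int64(179), np.int64(193)) [ 590.9 -272.1]
wrist rec [569.0, -253.0, 14.0] 0.65
wrist reg 0.64 (np.int64(266), np.int64(366), np.int64(187), np.int64(291)) [ 583.2 -247.2]
[409.87052519 -98.14638374]
at [ 583.1 -246.3  165.7] tool dp [-156.  -166.2  105.8] tool-x az deg 6.29
0.04581639955870134
```

Request:
arm_command(dp=[[-15.6, -16.6, 0], [-15.6, -16.6, 0], [-15.6, -16.6, 0], [-15.6, -16.6, 0], [-15.6, -16.6, 0], [-15.6, -16.6, 0], [-15.6, -16.6, 0], [-15.6, -16.6, 0], [-15.6, -16.6, 0], [-15.6, -16.6, 0]], turn=[0, 0, 0, 0, 0, 0, 0, 0, 0, 0], gripper=[0.3, 0, 0, 0, 0, 0, 0, 0, 0, 0])

```text
time_s: 24.2
eef_pos: [0.4092, -0.0979, 0.166]
eef_rot: [[0.994, 0.109, 0.0], [0.109, -0.994, -0.0], [0.0, 0.0, -1.0]]
contact_force: [0.4, 0.6, 0.7]
grip_width: 0.0918
grasp_force: 0.0
```

Request:
arm_command(dp=[[0, 0, 25], [0, 0, 25], [0, 0, 25], [0, 0, 25], [0, 0, 0], [0, 0, 0], [0, 0, 0], [0, 0, 0], [0, 0, 0], [0, 0, 0]], turn=[0, 0, 0, 0, 0, 0, 0, 0, 0, 0], gripper=[0, 0, 0, 0, 0, 0, 0, 0, 0, 0])

```text
time_s: 25.2
eef_pos: [0.4102, -0.0985, 0.0665]
eef_rot: [[0.994, 0.11, 0.001], [0.11, -0.994, -0.0], [0.001, 0.0, -1.0]]
contact_force: [-0.3, -0.2, -0.4]
grip_width: 0.0919
grasp_force: 0.0
```

Run:
```python
from h import *
go(tray(-27,75),30); s=arm.sense();print(s["grip_width"],s["contact_force"])
```

```text
at [410.2 -98.5  66.5] tool dp [-0.4 -0.4 36.5] tool-x az deg 6.29
0.09190380287350419 [-0.29446661 -0.16114886 -0.37386136]
```

Request:
arm_command(dp=[[0, 0, 9], [0, 0, 5], [0, 0, 4], [0, 0, 4], [0, 0, 4], [0, 0, 4], [0, 0, 4], [0, 0, 3.5], [0, 0, 0], [0, 0, 0]], turn=[0, 0, 0, 0, 0, 0, 0, 0, 0, 0], gripper=[0, 0, 0, 0, 0, 0, 0, 0, 0, 0])

```text
time_s: 26.2
eef_pos: [0.4103, -0.0985, 0.0291]
eef_rot: [[0.994, 0.109, 0.001], [0.109, -0.994, -0.0], [0.001, 0.0, -1.0]]
contact_force: [-5.2, 1.7, 20.3]
grip_width: 0.0917
grasp_force: 8.4
```

Request:
arm_command(dp=[[0, 0, -10], [0, 0, -25], [0, 0, -25], [7, 11, 0], [7, 11, 0], [7, 11, 0], [7, 11, 0], [6, 9, 0], [0, 0, 0], [0, 0, 0]], turn=[0, 0, 0, 0, 0, 0, 0, 0, 0, 0], gripper=[0, 0, 0, 0.2, 0.5, 0.5, 0.5, 0.5, 0.5, 0.5])

```text
time_s: 27.2
eef_pos: [0.4491, -0.1474, 0.0879]
eef_rot: [[0.994, 0.109, -0.001], [0.109, -0.994, 0.0], [-0.001, -0.001, -1.0]]
contact_force: [1.2, -0.1, -0.4]
grip_width: 0.0461
grasp_force: 0.0
```

Run:
```python
from h import *
go(tray(7,22),43); bars(); 
W,m=wcam(); np.save("W9.npy",W)
print([ (np.array(r["centre"])*1000).round(1).tolist() for r in arm.recognise("bar1","wrist")])
im=cv2.imread("pics/last_wrist.png"); cv2.imwrite("pics/w9.png",cv2.resize(im[180:420,170:470],None,fx=2.4,fy=2.4))
```

```text
at [ 449.1 -147.4   87.9] tool dp [ 0.5 -0.3 44.9] tool-x az deg 6.25
scene [439.0, -145.0, 26.0] 0.72
scene [580.0, -248.0, 18.0] 0.66
scene [451.0, 10.0, 15.0] 0.63
scene [437.0, -236.0, 27.0] 0.56
wrist [447.0, -148.0, 35.0] 0.94
wrist [456.0, -232.0, 28.0] 0.87
wrist [581.0, -249.0, 18.0] 0.83
wrist [454.0, -2.0, 10.0] 0.74
[[446.6, -148.1, 35.2], [456.5, -232.0, 28.0], [580.8, -248.7, 18.4], [454.3, -2.0, 10.4]]
```

View pics/w9.png

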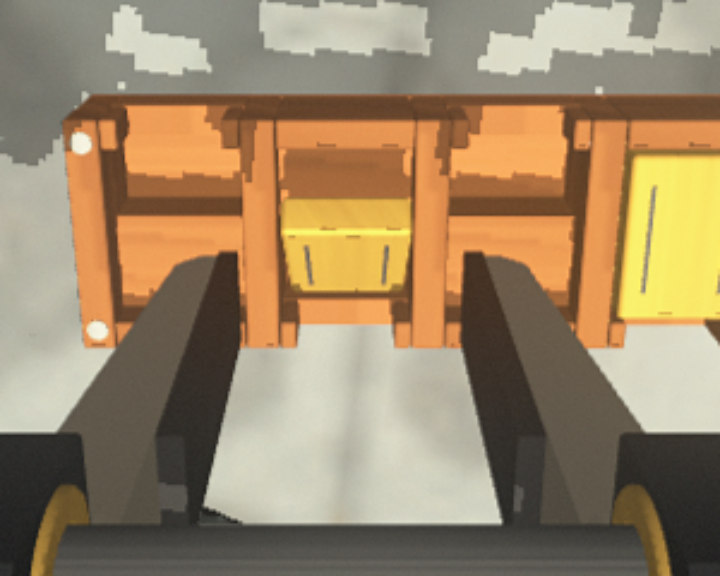

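Bar 2 is tilted up, with its end face at crop v 198–232 and u 282–412, between the fingers. Grip it.

Request:
arm_command(dp=[[0.5, -0.7, 15], [0, 0, 15], [0, 0, 10], [0, 0, 4], [0, 0, 0], [0, 0, 0], [0, 0, 0], [0, 0, 0], [0, 0, 0], [0, 0, 0]], turn=[0, 0, 0, 0, 0, 0, 0, 0, 0, 0], gripper=[0.5, 0.5, 0.5, 0.5, 0.5, 0.6, 0.7, 0.8, 1, 1])

```text
time_s: 28.45
eef_pos: [0.4504, -0.1468, 0.0447]
eef_rot: [[0.994, 0.11, 0.001], [0.11, -0.994, -0.0], [0.001, 0.0, -1.0]]
contact_force: [0.9, -0.8, 3.4]
grip_width: 0.0315
grasp_force: 30.0
```

Request:
arm_command(dp=[[0, 0, 0], [0, 0, 0], [0, 0, 0], [0, 0, -5], [0, 0, -10], [0, 0, -15], [0, 0, -20], [0, 0, -20], [0, 0, -10], [0, 0, 0]], turn=[0, 0, 0, 0, 0, 0, 0, 0, 0, 0], gripper=[1, 1, 1, 1, 1, 1, 1, 1, 1, 1])

```text
time_s: 29.45
eef_pos: [0.4504, -0.1468, 0.1257]
eef_rot: [[0.994, 0.11, 0.002], [0.11, -0.994, -0.001], [0.002, 0.001, -1.0]]
contact_force: [-0.4, 0.2, -1.9]
grip_width: 0.0314
grasp_force: 30.0
```

Run:
```python
from h import *
bars(); pan(("top","scene","wrist")); go((586,-246)); s=arm.sense(); print(s["grip_width"],s["grasp_force"])
```

```text
scene [452.0, 12.0, 12.0] 0.98
scene [582.0, -246.0, 18.0] 0.73
scene [429.0, -140.0, 97.0] 0.51
scene [437.0, -240.0, 27.0] 0.49
wrist [448.0, -144.0, 113.0] 0.97
wrist [580.0, -251.0, 18.0] 0.86
wrist [453.0, -233.0, 29.0] 0.86
wrist [454.0, -1.0, 10.0] 0.68
scene rec [583.0, -262.0, 19.0] 0.74
scene reg 0.74 (np.int64(275), np.int64(308), np.int64(178), np.int64(194)) [ 591.9 -271.8]
wrist rec [580.0, -262.0, 19.0] 0.74
wrist reg 0.92 (np.int64(436), np.int64(581), np.int64(0), np.int64(189)) [ 564.7 -250.7]
at [ 449.9 -146.6  124.3] tool dp [124.4 113.7  -0. ] tool-x az deg 6.29
0.03160449899010585 29.983906745910645
```

Request:
arm_command(dp=[[12.4, 11.4, 0], [12.4, 11.4, 0], [12.4, 11.4, 0], [12.4, 11.4, 0], [12.4, 11.4, 0], [12.4, 11.4, 0], [12.4, 11.4, 0], [12.4, 11.4, 0], [12.4, 11.4, 0], [12.4, 11.4, 0]], turn=[0, 0, 0, 0, 0, 0, 0, 0, 0, 0], gripper=[1, 1, 1, 1, 1, 1, 1, 1, 1, 1])

```text
time_s: 31.1
eef_pos: [0.5861, -0.2467, 0.1242]
eef_rot: [[0.994, 0.11, -0.0], [0.11, -0.994, 0.0], [-0.0, -0.0, -1.0]]
contact_force: [-1.0, 0.5, -0.2]
grip_width: 0.0312
grasp_force: 30.0
```

Run:
```python
from h import *
bars(); go((586,-246),63); s=arm.sense(); print(s["grip_width"],s["grasp_force"])
```

```text
scene [451.0, 12.0, 12.0] 0.86
scene [582.0, -246.0, 18.0] 0.66
scene [449.0, -236.0, 28.0] 0.63
scene [570.0, -248.0, 101.0] 0.56
scene [438.0, -149.0, 20.0] 0.5
wrist [471.0, -234.0, 29.0] 0.96
wrist [582.0, -250.0, 18.0] 0.94
wrist [589.0, -246.0, 114.0] 0.88
wrist [462.0, -9.0, 10.0] 0.83
at [ 585.1 -246.1  123.9] tool dp [ 1.   0.  60.9] tool-x az deg 6.28
0.03157705224642253 29.983847737312317
```

Request:
arm_command(dp=[[0, 0, 15], [0, 0, 15], [0, 0, 15], [0, 0, 10], [0, 0, 6], [0, 0, 0], [0, 0, 0], [0, 0, 0], [0, 0, 0], [0, 0, 0]], turn=[0, 0, 0, 0, 0, 0, 0, 0, 0, 0], gripper=[1, 1, 1, 1, 1, 1, 1, 0.6, 0.55, 0.5])

```text
time_s: 32.3
eef_pos: [0.586, -0.2465, 0.064]
eef_rot: [[0.994, 0.11, 0.001], [0.11, -0.994, -0.0], [0.001, 0.001, -1.0]]
contact_force: [0.1, -0.3, -0.4]
grip_width: 0.0449
grasp_force: 0.0
```

Request:
arm_command(dp=[[0, 0, 0], [0, 0, 0], [0, 0, -15], [0, 0, -20], [0, 0, -25], [0, 0, -25], [0, 0, -20], [0, 0, 0], [0, 0, 0], [0, 0, 0]], turn=[0, 0, 0, 0, 0, 0, 0, 0, 0, 0], gripper=[0.5, 0.5, 0.5, 0.5, 0.5, 0.5, 0.5, 0.5, 0.5, 0.5])

```text
time_s: 33.3
eef_pos: [0.585, -0.2461, 0.1675]
eef_rot: [[0.994, 0.11, -0.001], [0.11, -0.994, 0.001], [-0.001, -0.001, -1.0]]
contact_force: [-0.4, -0.9, -0.7]
grip_width: 0.0459
grasp_force: 0.0
```

Run:
```python
from h import *
bars(); pan(("wrist",)); go(tray(-27,-96),60); print(arm.sense()["grip_width"])
```

```text
scene [452.0, -234.0, 29.0] 0.88
scene [443.0, -148.0, 21.0] 0.74
scene [454.0, 10.0, 12.0] 0.7
scene [586.0, -243.0, 28.0] 0.56
scene [507.0, -372.0, 24.0] 0.22
wrist [458.0, 1.0, 11.0] 0.84
wrist [588.0, -245.0, 26.0] 0.65
wrist [454.0, -232.0, 29.0] 0.57
wrist rec [567.0, -256.0, 18.0] 0.9
wrist rec [505.0, -380.0, 25.0] 0.38
wrist reg 0.77 (np.int64(267), np.int64(366), np.int64(190), np.int64(293)) [ 582.7 -247.7]
at [ 585.5 -246.3  167.9] tool dp [-158.1    4.5  108. ] tool-x az deg 6.29
0.046229143457570364
```

Request:
arm_command(dp=[[-20, 0.5, 0], [-20, 0.5, 0], [-20, 0.5, 0], [-20, 0.5, 0], [-20, 0.5, 0], [-20, 0.5, 0], [-20, 0.5, 0], [-18.1, 1, 0], [0, 0, 20], [0, 0, 20]], turn=[0, 0, 0, 0, 0, 0, 0, 0, 0, 0], gripper=[0.5, 0.5, 0.5, 0.5, 0.5, 0.5, 0.5, 0.5, 0.5, 0.5])

```text
time_s: 34.65
eef_pos: [0.4289, -0.2687, 0.1286]
eef_rot: [[0.994, 0.109, 0.002], [0.109, -0.994, -0.001], [0.002, 0.001, -1.0]]
contact_force: [0.1, -0.4, -0.5]
grip_width: 0.0463
grasp_force: 0.0
```

Request:
arm_command(dp=[[0, 0, 20], [0, 0, 20], [0, 0, 20], [0, 0, 0], [0, 0, 0], [0, 0, 0], [0, 0, 0], [0, 0, 0], [0, 0, 0], [0, 0, 0]], turn=[0, 0, 0, 0, 0, 0, 0, 0, 0, 0], gripper=[0.5, 0.5, 0.5, 0.5, 0.5, 0.5, 0.5, 0.5, 0.5, 0.5])

```text
time_s: 35.65
eef_pos: [0.4291, -0.2682, 0.0687]
eef_rot: [[0.994, 0.11, 0.0], [0.11, -0.994, -0.0], [0.0, 0.0, -1.0]]
contact_force: [-0.4, -0.2, 0.1]
grip_width: 0.0459
grasp_force: 0.0
```

Run:
```python
from h import *
go(tray(-27,-96.1),29); s=arm.sense();print(s["grip_width"],s["contact_force"])
```

```text
at [ 429.1 -268.2   68.7] tool dp [-0.3 -0.  39.7] tool-x az deg 6.29
0.04592503103366901 [-0.38506631 -0.16329662  0.13851346]
```

Request:
arm_command(dp=[[0, 0, 11], [0, 0, 5], [0, 0, 4], [0, 0, 4], [0, 0, 4], [0, 0, 4], [0, 0, 4], [0, 0, 3.5], [0, 0, 0], [0, 0, 0]], turn=[0, 0, 0, 0, 0, 0, 0, 0, 0, 0], gripper=[0.5, 0.5, 0.5, 0.5, 0.5, 0.5, 0.5, 0.5, 0.5, 0.5])

```text
time_s: 36.65
eef_pos: [0.429, -0.2683, 0.0293]
eef_rot: [[0.994, 0.11, -0.0], [0.11, -0.994, -0.0], [-0.0, 0.0, -1.0]]
contact_force: [-3.6, -0.0, 9.6]
grip_width: 0.0459
grasp_force: 4.5
```

Request:
arm_command(dp=[[0, 0, -10], [0, 0, -25], [0, 0, -25], [7, -6, 0], [7, -6, 0], [7, -6, 0], [7, -6, 0], [6.5, -6, 0], [0, 0, 0], [0, 0, 0]], turn=[0, 0, 0, 0, 0, 0, 0, 0, 0, 0], gripper=[0.5, 0.5, 0.5, 0.5, 0.5, 0.5, 0.5, 0.5, 0.5, 0.5])

```text
time_s: 37.65
eef_pos: [0.46, -0.2342, 0.0885]
eef_rot: [[0.994, 0.11, -0.001], [0.11, -0.994, 0.0], [-0.001, -0.0, -1.0]]
contact_force: [0.0, 0.0, -0.1]
grip_width: 0.0461
grasp_force: 0.0
```

Run:
```python
from h import *
go(tray(7.5,-66),44); bars();
```

```text
at [ 460.  -234.2   88.5] tool dp [-0.2  0.3 44.5] tool-x az deg 6.34
scene [450.0, 12.0, 13.0] 0.72
scene [449.0, -234.0, 30.0] 0.65
scene [438.0, -151.0, 20.0] 0.64
scene [588.0, -243.0, 26.0] 0.53
wrist [556.0, -255.0, 18.0] 0.92
wrist [456.0, -231.0, 34.0] 0.82
wrist [447.0, -154.0, 21.0] 0.64
wrist [587.0, -246.0, 27.0] 0.62
```

Bar 4 reads z 34 mm, the same as bar 2 when tilted. Grip it.

Request:
arm_command(dp=[[0, -0.7, 15], [0, 0, 15], [0, 0, 10], [0, 0, 4], [0, 0, 0], [0, 0, 0], [0, 0, 0], [0, 0, 0], [0, 0, 0], [0, 0, 0]], turn=[0, 0, 0, 0, 0, 0, 0, 0, 0, 0], gripper=[0.5, 0.5, 0.5, 0.5, 0.5, 0.6, 0.7, 0.8, 1, 1])

```text
time_s: 38.85
eef_pos: [0.4604, -0.2341, 0.0453]
eef_rot: [[0.994, 0.11, 0.001], [0.11, -0.994, -0.001], [0.001, 0.001, -1.0]]
contact_force: [1.5, 0.4, 1.7]
grip_width: 0.0313
grasp_force: 30.0
```

Request:
arm_command(dp=[[0, 0, 0], [0, 0, 0], [0, 0, 0], [0, 0, -5], [0, 0, -10], [0, 0, -15], [0, 0, -20], [0, 0, -20], [0, 0, -15], [0, 0, 0]], turn=[0, 0, 0, 0, 0, 0, 0, 0, 0, 0], gripper=[1, 1, 1, 1, 1, 1, 1, 1, 1, 1])

```text
time_s: 39.85
eef_pos: [0.4606, -0.2343, 0.132]
eef_rot: [[0.994, 0.11, 0.002], [0.11, -0.994, -0.001], [0.002, 0.002, -1.0]]
contact_force: [-0.0, 0.2, -0.8]
grip_width: 0.0313
grasp_force: 30.0
```

Run:
```python
from h import *
bars(); pan(("scene",)); go((586,-246)); s=arm.sense(); print(s["grip_width"],s["grasp_force"])
```

```text
scene [438.0, -231.0, 106.0] 0.78
scene [587.0, -242.0, 31.0] 0.67
scene [454.0, 11.0, 12.0] 0.66
scene [412.0, -381.0, 18.0] 0.46
wrist [586.0, -245.0, 27.0] 0.92
wrist [459.0, -232.0, 124.0] 0.91
wrist [449.0, -6.0, 9.0] 0.77
wrist [557.0, -252.0, 19.0] 0.51
wrist [445.0, -165.0, 20.0] 0.31
wrist [581.0, -260.0, 17.0] 0.15
scene rec [578.0, -259.0, 24.0] 0.6
scene rec [561.0, -212.0, 9.0] 0.5
at [ 459.4 -233.6  129.1] tool dp [124.5  26.2  -0.2] tool-x az deg 6.29
0.03154930440993267 29.982207119464874
```

Request:
arm_command(dp=[[12.4, 2.6, 0], [12.4, 2.6, 0], [12.4, 2.6, 0], [12.4, 2.6, 0], [12.4, 2.6, 0], [12.4, 2.6, 0], [12.4, 2.6, 0], [12.4, 2.6, 0], [12.4, 2.6, 0], [12.4, 2.6, 0]], turn=[0, 0, 0, 0, 0, 0, 0, 0, 0, 0], gripper=[1, 1, 1, 1, 1, 1, 1, 1, 1, 1])

```text
time_s: 41.2
eef_pos: [0.5871, -0.2462, 0.1299]
eef_rot: [[0.994, 0.11, 0.0], [0.11, -0.994, -0.0], [0.0, 0.0, -1.0]]
contact_force: [-0.2, 0.2, -0.8]
grip_width: 0.0315
grasp_force: 30.0
```

Run:
```python
from h import *
bars(); go((585,-246),71); s=arm.sense(); print(s["grip_width"],s["grasp_force"])
```

```text
scene [567.0, -247.0, 108.0] 0.83
scene [588.0, -240.0, 30.0] 0.72
scene [453.0, 10.0, 14.0] 0.59
wrist [460.0, -7.0, 12.0] 0.94
wrist [585.0, -246.0, 123.0] 0.78
wrist [588.0, -246.0, 27.0] 0.66
wrist [579.0, -264.0, 19.0] 0.65
at [ 585.9 -246.   129.6] tool dp [-0.9 -0.1 58.6] tool-x az deg 6.3
0.031690701344897154 29.98219907283783
```

Request:
arm_command(dp=[[-1, 0, 15], [0, 0, 15], [0, 0, 15], [0, 0, 8], [0, 0, 5.5], [0, 0, 0], [0, 0, 0], [0, 0, 0], [0, 0, 0], [0, 0, 0]], turn=[0, 0, 0, 0, 0, 0, 0, 0, 0, 0], gripper=[1, 1, 1, 1, 1, 1, 1, 0.6, 0.55, 0.5])

```text
time_s: 42.4
eef_pos: [0.5854, -0.2464, 0.0719]
eef_rot: [[0.994, 0.11, 0.001], [0.11, -0.994, -0.0], [0.001, 0.0, -1.0]]
contact_force: [-0.6, 0.1, 0.8]
grip_width: 0.0456
grasp_force: 0.0
```

Request:
arm_command(dp=[[0, 0, 0], [0, 0, 0], [0, 0, -15], [0, 0, -20], [0, 0, -25], [0, 0, -25], [0, 0, -20], [0, 0, 0], [0, 0, 0], [0, 0, 0]], turn=[0, 0, 0, 0, 0, 0, 0, 0, 0, 0], gripper=[0.5, 0.5, 0.5, 0.5, 0.5, 0.5, 0.5, 0.5, 0.5, 0.5])

```text
time_s: 43.4
eef_pos: [0.5844, -0.2459, 0.1755]
eef_rot: [[0.994, 0.11, -0.001], [0.11, -0.994, 0.001], [-0.001, -0.001, -1.0]]
contact_force: [0.5, -0.2, -0.8]
grip_width: 0.0462
grasp_force: 0.0
```

Run:
```python
from h import *
bars(); pan(("wrist","top")); go((521,-265)); 
W,m=wcam(); np.save("W10.npy",W)
im=cv2.imread("pics/last_wrist.png"); cv2.imwrite("pics/w10.png",im)
```

```text
scene [452.0, 11.0, 14.0] 0.78
scene [570.0, -247.0, 38.0] 0.77
scene [442.0, -156.0, 15.0] 0.32
wrist [575.0, -245.0, 38.0] 0.86
wrist [457.0, 1.0, 9.0] 0.8
wrist [590.0, -138.0, 7.0] 0.68
wrist [602.0, -243.0, 28.0] 0.56
wrist rec [572.0, -253.0, 15.0] 0.8
wrist reg 0.98 (np.int64(268), np.int64(366), np.int64(187), np.int64(287)) [ 583.6 -247.9]
at [ 585.  -246.2  176.2] tool dp [-65.7  11.7   0. ] tool-x az deg 6.3
```

View pics/w10.png

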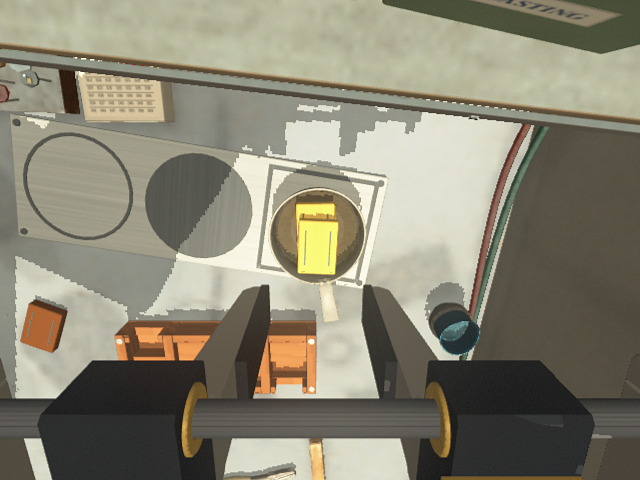

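Three bars lie in the pan, the top one at (317,247) and inside the rim. The pan is on the square and the handle runs from (324,285) to (332,319). Now compute the handle grasp.

Run:
```python
from h import *
W=np.load("W10.npy"); m=arm.camera_model("wrist"); f=lambda c,z:np.round(wonz(W,m,c,z)*1000,1)[:2]
e=f((332,319),.042); c=f((318,236),.039); u=(c-e)/np.linalg.norm(c-e); print("end",e,"rim",c,np.linalg.norm(c-e),"az",np.degrees(np.arctan2(u[1],u[0])))
g=e+u*11; print("grip",g,"disc",f((199,205),.006),"sq",np.mean([f(q,.006) for q in[(272,163),(387,182),(366,287),(257,270)]],0))
go(g,35)
```

```text
end [ 512.9 -269. ] rim [ 584.8 -248.8] 74.6836662195958 az 15.692482570578504
grip [ 523.48999966 -266.02478452] disc [ 592.1 -142.8] sq [ 583.125 -251.55 ]
at [ 585.  -246.2  176.2] tool dp [-63.3  13.  141.2] tool-x az deg 6.3
```

Request:
arm_command(dp=[[-13.1, 2.4, 0], [-13.1, 2.4, 0], [-13.1, 2.4, 0], [-13.1, 2.4, 0], [-13.1, 2.3, 0], [0, 0, 25], [0, 0, 25], [0, 0, 20], [0, 0, 0], [0, 0, 0]], turn=[0, 0, 0, 0, 0, -0.06, -0.06, -0.06, 0, 0], gripper=[0.5, 0.5, 0.5, 0.5, 0.5, 0.5, 0.5, 0.5, 0.5, 0.5])

```text
time_s: 44.9
eef_pos: [0.5208, -0.2654, 0.1067]
eef_rot: [[0.959, 0.284, -0.0], [0.284, -0.959, 0.0], [-0.0, -0.0, -1.0]]
contact_force: [0.1, 0.1, 0.6]
grip_width: 0.0462
grasp_force: 0.0
```

Run:
```python
from h import *
go((521,-265.3),34.7)
bars(("wrist",)); pan(("wrist",))
```

```text
at [ 520.8 -265.4  106.7] tool dp [ 0.2 -0.  72. ] tool-x az deg 16.48
wrist [600.0, -241.0, 24.0] 0.66
wrist [577.0, -247.0, 41.0] 0.57
wrist rec [582.0, -254.0, 18.0] 0.92
wrist reg 0.81 (np.int64(247), np.int64(381), np.int64(90), np.int64(283)) [ 569.9 -251.4]
```

Request:
arm_command(dp=[[0, 0, 20], [0, 0, 20], [0, 0, 15], [0, 0, 10], [0, 0, 7], [0, 0, 0], [0, 0, 0], [0, 0, 0], [0, 0, 0], [0, 0, 0]], turn=[0, 0, 0, 0, 0, 0, 0, 0, 0, 0], gripper=[0.5, 0.5, 0.5, 0.5, 0.5, 0.5, 0.6, 0.7, 0.8, 1])

```text
time_s: 46.15
eef_pos: [0.5215, -0.2653, 0.0348]
eef_rot: [[0.958, 0.286, 0.001], [0.286, -0.958, -0.0], [0.001, 0.001, -1.0]]
contact_force: [-0.5, -0.4, -0.0]
grip_width: 0.016
grasp_force: 0.0
```

Request:
arm_command(dp=[[0, 0, 0], [0, 0, 0], [0, 0, 0], [0, 0, 0], [0, 0, 0], [0, 0, 0], [0, 0, 0], [0, 0, 0], [0, 0, 0], [0, 0, 0]], turn=[0, 0, 0, 0, 0, 0, 0, 0, 0, 0], gripper=[1, 1, 1, 1, 1, 1, 1, 1, 1, 1])

```text
time_s: 47.15
eef_pos: [0.5212, -0.2652, 0.0344]
eef_rot: [[0.958, 0.286, -0.0], [0.286, -0.958, -0.0], [-0.0, 0.0, -1.0]]
contact_force: [-1.9, 0.0, 4.4]
grip_width: 0.0101
grasp_force: 29.9
```

Run:
```python
from h import *
bars(("wrist","scene")); pan(("wrist",)); s=arm.sense(); print(s["eef_pos"],s["grip_width"],s["grasp_force"],s["contact_force"])
im=cv2.imread("pics/last_wrist.png"); np.save("W11.npy",wcam()[0])
g=cv2.medianBlur(cv2.cvtColor(im,cv2.COLOR_BGR2GRAY),5)
print(cv2.HoughCircles(g,cv2.HOUGH_GRADIENT,1.5,100,param1=100,param2=40,minRadius=70,maxRadius=130))
```

```text
wrist [603.0, -242.0, 26.0] 0.64
wrist [577.0, -244.0, 40.0] 0.6
scene [453.0, 9.0, 11.0] 0.71
scene [576.0, -242.0, 36.0] 0.49
scene [442.0, -155.0, 16.0] 0.31
wrist rec [580.0, -251.0, 21.0] 0.55
wrist reg 0.56 (np.int64(218), np.int64(416), np.int64(70), np.int64(346)) [ 572.  -251.5]
[ 0.52117901 -0.26525093  0.03439297] 0.009943146810666628 29.87174650863068 [-1.65467634 -1.41205827  4.3774265 ]
[[[308.25 168.75 102.7 ]
  [117.75  69.75 122.5 ]
  [474.75 285.75 114.25]
  [530.25 189.75  97.75]
  [210.75 344.25  99.4 ]]]
```

Gripped, and the pan is where I left it (rim circle at (308,169) against (312,170) earlier). Slide it to the disc.

Request:
arm_command(dp=[[1.8, -4.86, 0], [1.8, -4.86, 0], [1.8, -4.86, 0], [1.8, -4.86, 0], [1.8, -4.86, 0], [1.8, -4.86, 0], [1.8, -4.86, 0], [1.8, -4.86, 0], [1.8, -4.86, 0], [1.8, -4.86, 0]], turn=[0, 0, 0, 0, 0, 0, 0, 0, 0, 0], gripper=[1, 1, 1, 1, 1, 1, 1, 1, 1, 1])

```text
time_s: 48.5
eef_pos: [0.5246, -0.2131, 0.0344]
eef_rot: [[0.958, 0.286, -0.0], [0.286, -0.958, -0.0], [-0.0, 0.0, -1.0]]
contact_force: [-0.1, -4.2, 3.5]
grip_width: 0.0104
grasp_force: 30.3
```

Request:
arm_command(dp=[[1.8, -4.86, 0], [1.8, -4.86, 0], [1.8, -4.86, 0], [1.8, -4.86, 0], [1.8, -4.86, 0], [1.8, -4.86, 0], [1.8, -4.86, 0], [1.8, -4.86, 0], [1.8, -4.86, 0], [1.8, -4.86, 0]], turn=[0, 0, 0, 0, 0, 0, 0, 0, 0, 0], gripper=[1, 1, 1, 1, 1, 1, 1, 1, 1, 1])

```text
time_s: 49.5
eef_pos: [0.5278, -0.1613, 0.0343]
eef_rot: [[0.958, 0.286, -0.0], [0.286, -0.958, 0.0], [-0.0, -0.0, -1.0]]
contact_force: [-1.4, -5.3, 2.5]
grip_width: 0.0101
grasp_force: 30.4
```

```bash
cat > chk.py <<'E'
from h import *
bars(("wrist","scene")); W,m=wcam(); s=arm.sense(); print(s["time_s"],s["eef_pos"],s["grip_width"],s["grasp_force"])
im=cv2.imread("pics/last_wrist.png"); g=cv2.medianBlur(cv2.cvtColor(im,cv2.COLOR_BGR2GRAY),5)
z=s["eef_pos"][2]; k=377*.04/(z+.157-.039+.0)  # approx rim radius px
C=cv2.HoughCircles(g,cv2.HOUGH_GRADIENT,1.5,20,param1=100,param2=30,minRadius=int(k*.85),maxRadius=int(k*1.25))
if C is not None:
    for c in C[0][:5]: print(c,"at rim z",np.round(wonz(W,m,c[:2],.039)[:2]*1000,1),"at plate z",np.round(wonz(W,m,c[:2],.006)[:2]*1000,1))
pan(("wrist","scene","top"))
E
python3 chk.py
```

```text
wrist [463.0, -11.0, 8.0] 0.87
wrist [612.0, -147.0, 26.0] 0.81
wrist [582.0, -146.0, 36.0] 0.56
scene [452.0, 11.0, 14.0] 0.88
scene [586.0, -145.0, 39.0] 0.74
scene [608.0, -131.0, 27.0] 0.66
49.7 [ 0.52826701 -0.16140847  0.03437811] 0.009930634288657812 30.146450038992043
[327.75 170.25  99.  ] at rim z [ 594.9 -147.3] at plate z [ 591.8 -149.4]
[120.75  69.75 118.8 ] at rim z [608.2 -63.1] at plate z [607.8 -46.9]
[110.25 104.25  90.75] at rim z [595. -61.] at plate z [591.8 -44.3]
[350.25 177.75 117.15] at rim z [ 594.7 -156.9] at plate z [ 591.4 -161. ]
[ 89.25  90.75 107.85] at rim z [597.5 -52.8] at plate z [594.9 -34.4]
wrist rec [589.0, -152.0, 22.0] 0.7
wrist rec [597.0, -242.0, 9.0] 0.44
wrist reg 0.82 (np.int64(224), np.int64(422), np.int64(70), np.int64(346)) [ 579.7 -150. ]
scene rec [603.0, -142.0, 22.0] 0.93
```

Request:
arm_command(dp=[[0, 0, 0], [0, 0, 0], [0, 0, 0], [0, 0, 0], [0, 0, 0], [0, 0, -5], [0, 0, -15], [0, 0, -40], [0, 0, -40], [0, 0, -40]], turn=[0, 0, 0, 0, 0, 0, 0, 0, 0, 0], gripper=[0.85, 0.75, 0.65, 0.55, 0.5, 0.5, 0.5, 0.5, 0.5, 0.5])

```text
time_s: 51.15
eef_pos: [0.5278, -0.1617, 0.1771]
eef_rot: [[0.958, 0.286, 0.001], [0.286, -0.958, -0.0], [0.0, 0.0, -1.0]]
contact_force: [-0.6, 0.4, 0.2]
grip_width: 0.0459
grasp_force: 0.0
```

Request:
arm_command(dp=[[0, 0, -15], [0, 0, -15], [0, 0, -15], [0, 0, -15], [0, 0, -15], [0, 0, -15], [0, 0, -15], [0, 0, -15], [0, 0, 0], [0, 0, 0]], turn=[0, 0, 0, 0, 0, 0, 0, 0, 0, 0], gripper=[0.5, 0.5, 0.5, 0.5, 0.5, 0.5, 0.5, 0.5, 0.5, 0.5])

```text
time_s: 52.15
eef_pos: [0.5278, -0.1617, 0.295]
eef_rot: [[0.958, 0.286, 0.001], [0.286, -0.958, -0.0], [0.001, 0.001, -1.0]]
contact_force: [-1.2, 0.0, -0.3]
grip_width: 0.0461
grasp_force: 0.0
```

```bash
python3 chk.py
python3 - <<'E'
from h import *
W,m=wcam(); arm.get_image("wrist")
for r in arm.regions_of("heat_mark","wrist")[:2]:
    ys,xs=np.nonzero(r["pixels"]); rc=cv2.minEnclosingCircle(np.c_[xs,ys].astype(np.float32)); print("disc",r["p"],len(xs),rc,wonz(W,m,rc[0],.006)[:2])
# dark disc / rim by HSV along rays from expected centre
E
```

```text
wrist [454.0, -1.0, 13.0] 0.92
wrist [611.0, -143.0, 27.0] 0.9
wrist [583.0, -146.0, 42.0] 0.81
scene [580.0, -146.0, 38.0] 0.85
scene [453.0, 10.0, 13.0] 0.83
scene [608.0, -129.0, 28.0] 0.66
scene [439.0, -156.0, 18.0] 0.15
52.35 [ 0.52745846 -0.16164219  0.29366107] 0.04587998635660177 0.0
[312.75 143.25  40.75] at rim z [ 591.  -140.3] at plate z [ 589.6 -140.5]
[225.75 111.75  40.75] at rim z [595.6 -45.4] at plate z [594.5 -38. ]
[399.75 168.75  40.75] at rim z [ 592.3 -237.7] at plate z [ 591.  -245.7]
[279.75  33.75  32.5 ] at rim z [680.9 -80.2] at plate z [686.7 -75.6]
[ 48.75 216.75  39.1 ] at rim z [430.4 120.2] at plate z [416.  140.9]
wrist rec [585.0, -153.0, 16.0] 0.96
wrist rec [593.0, -109.0, 8.0] 0.71
wrist reg 0.68 (np.int64(281), np.int64(355), np.int64(105), np.int64(175)) [ 595.8 -144.7]
scene rec [446.0, -159.0, 16.0] 0.27
top rec [588.0, -171.0, 15.0] 0.52
disc 0.6 781 ((311.34210205078125, 142.5), 42.144569396972656) [ 0.59071806 -0.1390013 ]
```

The pan is about 3–6 mm from the disc centre by the wrist estimates, with the bars in it. The arm is clear, so I hand it in.

```bash
python3 -c "
from cell import arm
print(arm.job_done())"
```

```text
the job is handed in; nothing more can be done
None
```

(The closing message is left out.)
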